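Pack the sweet packets and stack the trays

ROBOT

A 7-joint arm with a two-finger parallel gripper is mounted at the origin on a cart in front of the work surface, level with it; the furniture and walls round the work are solid. World frame = base frame: x ahead of the robot, y to its left, z up, the work surface at z = 0. Lengths are in mm, angles in rad, forces in N, time in s.
With the tool pointing down it reaches from about 400 to 875 mm from the base axis. Payload 4.4 kg.
Tool frame: the origin (TCP) lies midway between the tips of the shut fingers; the grasp point (between the pads) lies 19 mm behind it (ctrl.grip_point_offset is the distance from the TCP to the grasp point, in mm); z points along the fingers, y is the line along which they close (so a half turn about z gives the same grasp; the last joint's range is limited). The gripper opens to 85 mm and grips with 20 to 120 N. Pads are 22 mm wide; open, the fingers measure 114 mm over their backs; the gripper's body (76 mm by 85 mm) begins 54 mm behind the grasp point. The pads swing forward as they close: fully open they stand 13 mm farther back than shut.
Start: joints at [-1.308, 0.628, 0.038, 1.517, -0.027, 0.996, -0.02], TCP at [209.866, 615.202, 231.313] pointing down, gripper open.
Joint ranges: [-3.06, 3.06], [-0.37, 2.12], [-1.25, 1.32], [0.18, 2.47], [-1.1, 4.24], [0.23, 1.98], [-2.94, 2.94]. Speed limits (rad/s): [2.57, 2.57, 3.14, 3.14, 3.14, 3.14, 3.14].

INTERFACE

Orientations are given as [roll, pitch, yaw] about the fixed x, y, z axes, in that order (R = Rz(yaw) Ry(pitch) Rx(roll)).
In Python, from cell import ctrl gives the robot as it stands.
- The arm moves only by the shell command python3 nudge.py 'ROWS'. ROWS is a JSON list of rows, 1 to 12 of them, each of 7 numbers: dx, dy, dz in mm, then a rotation vector rx, ry, rz in rad, then the finger opening in mm; each row shifts and turns the commanded pose from where the row before left it, along the tool's axes as they then stand; what a row does not reach is not made up. A row lasts 1/10 s, in which the tool goes at most 50 mm and 0.15 rad, less where a joint would pass 70% of its speed; a pose out of reach is approached as far as the arm can. The fingers move at their own pace and stop on an object; the grip force is fixed at half the most. Time passes only in rows, so rows that do not move let the fingers close. It prints the time, the measured TCP pose, the force, the opening and the grip force at its end.
- ctrl.read_state(): the state, without advancing time (a new reading comes with each control period).
- ctrl.get_image(name): name is "side" or "top" or "wrist"; returns the picture (480x640x3 uint8, blue, green, red); there is no depth.
- ctrl.calibration(name): a dict with "fx", "fy", "cx", "cy" (pixels), "rvec" (rotation vector, rad) and "tvec" (3), from world to camera coordinates, as OpenCV has them; the wrist camera has in their place "hand_eye" (4x4, takes a point from camera to tool coordinates, whose origin is the TCP and whose axes are the flange's). Camera axes: x right, y down, z forward; pixel columns grow to the right and rows downward; lengths in mm; the calibration is good to about 2 mm. A picture is of the moment at which its call begins: read the wrist's pose just before it. calibration takes no time and is no camera call.
- ctrl.finish_job(): hands the job in; it is judged then, once.
The state is a dict: "clock": time; "qpos": joint angles; "qd": joint speeds; "tau": joint torques, N m; "eef_pos": TCP position; "tool_rot": TCP orientation; "force": force on the tool from outside, world axes, zero at the start; "torque": the same for the moment, N m; "width": finger opening in mm; "gripper_force": force on a finger pad.
Only numpy, scipy, OpenCV 4.12 (cv2) and the standard library are available. Lean on these libraries where they do the work, as an engineer would, in place of code of your own. Each camera call takes 0.05 s, during which the arm holds its last target. There are 200 camera calls.

TASK

Take the three nested trays apart and lay every packet on the counter flat in a compartment of the white or the teal tray, one to a compartment and lengthwise with it. Leave the white tray at the bottom on the worktop, stack the teal one on it and the empty rose one on top as a cover, each turned half round from the tray below so that its feet stand on the rims and it does not drop down into it. Leave the two tins and the pink box where they are.

Things in the scene. Friction and masses are not known exactly. Their poses are not given: they have to be found in the camera images.
- tray_white: White moulded stack-and-nest tray; all three trays are alike: 250 mm long (x axis), 68 mm wide (y), 0.22 kg, origin at the centre of the underside, floor 3 mm thick. Two open compartments either side of a carrying bar across the middle. Lowest of the nest of three that stands on the worktop (z = 0) at the left; nest height 34 + 34 + 74 mm.
- tray_teal: Teal tray, shape and frame as tray_white; at the start nested in it. A tray turned the same way as the one below drops into it and NESTS 34 mm higher; turned half round (yaw differs by pi, origins in line) its feet stand on the rims and it STACKS 68 mm higher. Little stops round the rims (up to z = 74 mm) leave the feet about 3 mm of play each way.
- tray_rose: Rose tray, shape and frame as tray_white; at the start nested in the teal one, on top. The +x end of each tray (red marks on rim and floor) has one post in the middle of its width and two feet at the corners; the -x end two corner posts and one foot in the middle. All rims at z = 68 mm. End walls lean outward.
- tray_white_bar (a point): middle of the carrying bar's top, 60 mm above the tray's underside (alike on all trays, on the z axis). The bar is 13 mm thick (tray x), 62 mm long (tray y) and spans z = 40 to 60 mm over a hollow ridge that flares to 32 mm thick at the floor: pinch it along x from above with the fingertips no lower than z = 40 mm.
- tray_white_c1 (a point): centre of the floor top of the compartment at the +x end, tray frame (61, 0, 3) mm; the other is at (-61, 0, 3), alike on all trays. Each is 90 (x) by 62 (y) mm inside. The side lips are 12 mm high, with a 47 mm long gap beside the compartment's middle where fingers may pass down to the floor.
- tray_white_end (a point): middle of the rim at the red-marked +x end of tray_white (tray frame x = 116, y = 0, z = 68 mm)
- tray_teal_end (a point): middle of the rim at the red-marked +x end of tray_teal (tray frame x = 116, y = 0, z = 68 mm)
- tray_rose_end (a point): middle of the rim at the red-marked +x end of tray_rose (tray frame x = 116, y = 0, z = 68 mm)
- packet_a: flat sweet packet, teal green with a floral print, rigid, 52 mm (its x axis) x 82 mm (y) x 18 mm thick, about 60 g, origin at the centre of its underside; lies flat on the worktop. Between two and four packets are present, the others are absent
- packet_b: flat sweet packet, magenta with a mosaic print, rigid, 52 mm (its x axis) x 82 mm (y) x 18 mm thick, about 60 g, origin at the centre of its underside; lies flat on the worktop. Between two and four packets are present, the others are absent
- packet_c: flat sweet packet, magenta with a floral print, rigid, 52 mm (its x axis) x 82 mm (y) x 18 mm thick, about 60 g, origin at the centre of its underside; lies flat on the worktop. Between two and four packets are present, the others are absent
- packet_d: flat sweet packet, green with a floral print, rigid, 52 mm (its x axis) x 82 mm (y) x 18 mm thick, about 60 g, origin at the centre of its underside; lies flat on the worktop. Between two and four packets are present, the others are absent
- oval_tin: bystander: white oval tin with a green lid, 78 x 64 x 20 mm, origin under its centre, at the right end. Two clear places to set a tray down: centre x = 0.51, y = 0.095 m, length along world x (between nest and packets); and centre x = 0.44, y = -0.33 m, length along world y (right of the packets), from where a wrist that cannot make a half turn at once can make it in two quarter turns
- round_tin: bystander: small round pastille tin, 45 mm across, 19 mm high, origin under its centre, among the packets
- pink_box: bystander: closed pink floral box, 80 (x) x 158 (y) x 48 mm, origin under its centre, at the back
- gift_box: bystander: card gift box with three jars in windows, 58 (x) x 172 (y) x 72 mm, origin under its centre, at the back left

How it is judged (in metres and radians):
On the way, in this order (a step that is already met when the one before it is completed fails the run):
1. the three trays have been taken out of one another (horizontal distance between tray_white and tray_teal above 0.07 m and horizontal distance between tray_teal and tray_rose above 0.07 m), for 0.2 s.
2. the teal tray stands stacked on the white one, turned half round (x of tray_teal in the frame of tray_white between -0.007 and 0.007 m and y of tray_teal in the frame of tray_white between -0.007 and 0.007 m and z of tray_teal in the frame of tray_white between 0.064 and 0.072 m and x of tray_teal_end in the frame of tray_white below -0.1 m and angle between the z axis of tray_teal and the z axis of tray_white, either way round below 0.05 rad), for 0.2 s.
At the end, for the whole second after the job is handed in: Packets flat (4 deg) on the floors of white or teal compartments, within 7 mm lengthwise, 8 mm sideways, 10 deg; white tray level on the worktop, teal 68 mm above it, rose 68 mm above teal (4 mm), each half-turned, within 7 mm of centred; all at rest (all of step 2 and ((x of packet_a in the frame of tray_white between 0.054 and 0.068 m and y of packet_a in the frame of tray_white between -0.008 and 0.008 m and z of packet_a in the frame of tray_white between 0 and 0.006 m and angle between the y axis of packet_a and the x axis of tray_white, either way round below 0.17 rad and angle between the z axis of packet_a and the z axis of tray_white, either way round below 0.07 rad) or (x of packet_a in the frame of tray_white between -0.068 and -0.054 m and y of packet_a in the frame of tray_white between -0.008 and 0.008 m and z of packet_a in the frame of tray_white between 0 and 0.006 m and angle between the y axis of packet_a and the x axis of tray_white, either way round below 0.17 rad and angle between the z axis of packet_a and the z axis of tray_white, either way round below 0.07 rad) or (x of packet_a in the frame of tray_teal between 0.054 and 0.068 m and y of packet_a in the frame of tray_teal between -0.008 and 0.008 m and z of packet_a in the frame of tray_teal between 0 and 0.006 m and angle between the y axis of packet_a and the x axis of tray_teal, either way round below 0.17 rad and angle between the z axis of packet_a and the z axis of tray_teal, either way round below 0.07 rad) or (x of packet_a in the frame of tray_teal between -0.068 and -0.054 m and y of packet_a in the frame of tray_teal between -0.008 and 0.008 m and z of packet_a in the frame of tray_teal between 0 and 0.006 m and angle between the y axis of packet_a and the x axis of tray_teal, either way round below 0.17 rad and angle between the z axis of packet_a and the z axis of tray_teal, either way round below 0.07 rad)) and ((x of packet_b in the frame of tray_white between 0.054 and 0.068 m and y of packet_b in the frame of tray_white between -0.008 and 0.008 m and z of packet_b in the frame of tray_white between 0 and 0.006 m and angle between the y axis of packet_b and the x axis of tray_white, either way round below 0.17 rad and angle between the z axis of packet_b and the z axis of tray_white, either way round below 0.07 rad) or (x of packet_b in the frame of tray_white between -0.068 and -0.054 m and y of packet_b in the frame of tray_white between -0.008 and 0.008 m and z of packet_b in the frame of tray_white between 0 and 0.006 m and angle between the y axis of packet_b and the x axis of tray_white, either way round below 0.17 rad and angle between the z axis of packet_b and the z axis of tray_white, either way round below 0.07 rad) or (x of packet_b in the frame of tray_teal between 0.054 and 0.068 m and y of packet_b in the frame of tray_teal between -0.008 and 0.008 m and z of packet_b in the frame of tray_teal between 0 and 0.006 m and angle between the y axis of packet_b and the x axis of tray_teal, either way round below 0.17 rad and angle between the z axis of packet_b and the z axis of tray_teal, either way round below 0.07 rad) or (x of packet_b in the frame of tray_teal between -0.068 and -0.054 m and y of packet_b in the frame of tray_teal between -0.008 and 0.008 m and z of packet_b in the frame of tray_teal between 0 and 0.006 m and angle between the y axis of packet_b and the x axis of tray_teal, either way round below 0.17 rad and angle between the z axis of packet_b and the z axis of tray_teal, either way round below 0.07 rad)) and ((x of packet_c in the frame of tray_white between 0.054 and 0.068 m and y of packet_c in the frame of tray_white between -0.008 and 0.008 m and z of packet_c in the frame of tray_white between 0 and 0.006 m and angle between the y axis of packet_c and the x axis of tray_white, either way round below 0.17 rad and angle between the z axis of packet_c and the z axis of tray_white, either way round below 0.07 rad) or (x of packet_c in the frame of tray_white between -0.068 and -0.054 m and y of packet_c in the frame of tray_white between -0.008 and 0.008 m and z of packet_c in the frame of tray_white between 0 and 0.006 m and angle between the y axis of packet_c and the x axis of tray_white, either way round below 0.17 rad and angle between the z axis of packet_c and the z axis of tray_white, either way round below 0.07 rad) or (x of packet_c in the frame of tray_teal between 0.054 and 0.068 m and y of packet_c in the frame of tray_teal between -0.008 and 0.008 m and z of packet_c in the frame of tray_teal between 0 and 0.006 m and angle between the y axis of packet_c and the x axis of tray_teal, either way round below 0.17 rad and angle between the z axis of packet_c and the z axis of tray_teal, either way round below 0.07 rad) or (x of packet_c in the frame of tray_teal between -0.068 and -0.054 m and y of packet_c in the frame of tray_teal between -0.008 and 0.008 m and z of packet_c in the frame of tray_teal between 0 and 0.006 m and angle between the y axis of packet_c and the x axis of tray_teal, either way round below 0.17 rad and angle between the z axis of packet_c and the z axis of tray_teal, either way round below 0.07 rad)) and ((x of packet_d in the frame of tray_white between 0.054 and 0.068 m and y of packet_d in the frame of tray_white between -0.008 and 0.008 m and z of packet_d in the frame of tray_white between 0 and 0.006 m and angle between the y axis of packet_d and the x axis of tray_white, either way round below 0.17 rad and angle between the z axis of packet_d and the z axis of tray_white, either way round below 0.07 rad) or (x of packet_d in the frame of tray_white between -0.068 and -0.054 m and y of packet_d in the frame of tray_white between -0.008 and 0.008 m and z of packet_d in the frame of tray_white between 0 and 0.006 m and angle between the y axis of packet_d and the x axis of tray_white, either way round below 0.17 rad and angle between the z axis of packet_d and the z axis of tray_white, either way round below 0.07 rad) or (x of packet_d in the frame of tray_teal between 0.054 and 0.068 m and y of packet_d in the frame of tray_teal between -0.008 and 0.008 m and z of packet_d in the frame of tray_teal between 0 and 0.006 m and angle between the y axis of packet_d and the x axis of tray_teal, either way round below 0.17 rad and angle between the z axis of packet_d and the z axis of tray_teal, either way round below 0.07 rad) or (x of packet_d in the frame of tray_teal between -0.068 and -0.054 m and y of packet_d in the frame of tray_teal between -0.008 and 0.008 m and z of packet_d in the frame of tray_teal between 0 and 0.006 m and angle between the y axis of packet_d and the x axis of tray_teal, either way round below 0.17 rad and angle between the z axis of packet_d and the z axis of tray_teal, either way round below 0.07 rad)) and x of tray_rose in the frame of tray_teal between -0.007 and 0.007 m and y of tray_rose in the frame of tray_teal between -0.007 and 0.007 m and z of tray_rose in the frame of tray_teal between 0.064 and 0.072 m and x of tray_rose_end in the frame of tray_teal below -0.1 m and angle between the z axis of tray_rose and the z axis of tray_teal, either way round below 0.05 rad and height (world z) of tray_white between -0.006 and 0.006 m and angle between tray_white's own z axis and vertical below 0.04 rad and linear speed of each of tray_white, tray_teal, tray_rose, packet_a, packet_b, packet_c, packet_d below 0.02 m/s); the robot touches nothing.
It fails at once if a bystander (oval tin, round tin, pink box) is shifted more than 4 cm (distance of any of oval_tin, round_tin, pink_box from where it was at the start of the episode above 0.04 m).
It fails at once if a tray is tipped by more than 45 degrees (angle between any of tray_white, tray_teal, tray_rose's own z axis and vertical above 0.785 rad).
Of packet_a, packet_b, packet_c, packet_d only 2 to 4 are there at a start; the rules pass over those that are not, and their reading is None.
At some moment in a run one of packet_a, packet_b, packet_c, packet_d may be knocked a few centimetres aside while the robot is not near it.
It also fails if it takes over 210 s, if anything falls off the work surface, if the arm or the gripper's body presses on something with over 40 N, if the wrist force passes 120 N, or if a joint passes its speed limit or range.

## Working session

There is one attempt and no reset: what is moved stays moved. The work goes in short steps, Python scripts to look and compute and a shell command to move; the robot and the scene stay as the last step left them, time stands still between calls to the robot, and variables do not carry over. Pictures are saved under pics/ and viewed, at most 14 in all, crops included, and the job is handed in when it is done.

```bash
ls; mkdir -p pics; python3 - <<'E'
from cell import ctrl
import cv2
for n in("top","side"):
    cv2.imwrite(f"pics/{n}0.png",ctrl.get_image(n))
    print(n,ctrl.calibration(n))
print(ctrl.calibration("wrist")); print(ctrl.read_state())
E
```

```text
cell.py
nudge.py
pics
top {'fx': 511.0873413585317, 'fy': 511.0873413585317, 'cx': 326.06079856174375, 'cy': 234.65435741013172, 'rvec': array([ 2.16390294, -2.11255909,  0.17612258]), 'tvec': array([-115.8707445 ,  577.9542366 , 1550.91223086])}
side {'fx': 512.0381713007666, 'fy': 512.0381713007666, 'cx': 317.74473456700787, 'cy': 235.33097692218465, 'rvec': array([ 2.17794391, -0.72248228,  0.31305317]), 'tvec': array([-524.18148363,  259.05891073, 1162.9176146 ])}
{'fx': 420.3960443841147, 'fy': 420.3960443841147, 'cx': 322.3166318716634, 'cy': 244.53930331670327, 'hand_eye': array([[ 8.94200777e-04, -9.49866255e-01, -3.12655239e-01,
         7.89915884e+01],
       [ 9.99999245e-01,  5.85967856e-04,  1.07981242e-03,
        -1.66644391e+00],
       [-8.42471459e-04, -3.12655968e-01,  9.49866062e-01,
        -1.41718812e+02],
       [ 0.00000000e+00,  0.00000000e+00,  0.00000000e+00,
         1.00000000e+00]])}
{'clock': 0.1, 'qpos': array([-1.30782313,  0.62926329,  0.03841611,  1.51827125, -0.02700031,
        0.99628737, -0.01997543]), 'qd': array([-0.00044561, -0.00201755,  0.00165422, -0.0034218 ,  0.00094038,
       -0.00307034,  0.00028921]), 'tau': array([ 3.95959927e-03, -5.64544344e+01,  1.23063136e+00, -1.93977785e+01,
        1.12128735e-02,  5.36303764e-03,  1.16148968e-05]), 'eef_pos': array([209.64800021, 614.6715064 , 230.47322009]), 'tool_rot': array([-3.13988030e+00,  6.44782058e-07,  2.81286696e+00]), 'force': array([-0.34681233,  0.0612173 ,  0.15505423]), 'torque': array([0.00775351, 0.0137185 , 0.00093433]), 'gripper_force': 0.0, 'width': 85.21908853545564}
```
View pics/top0.png

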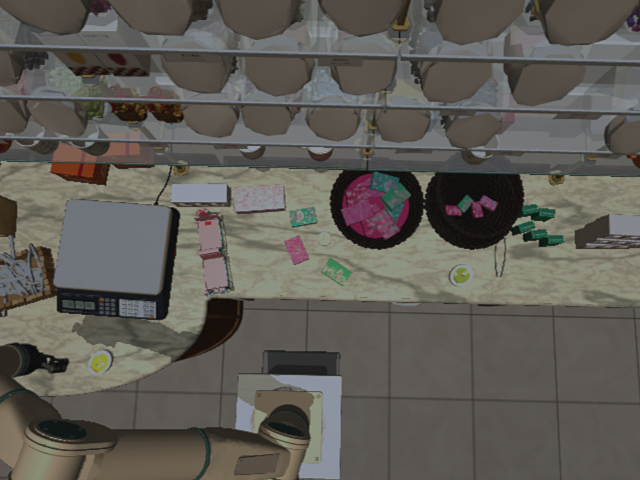

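View pics/side0.png

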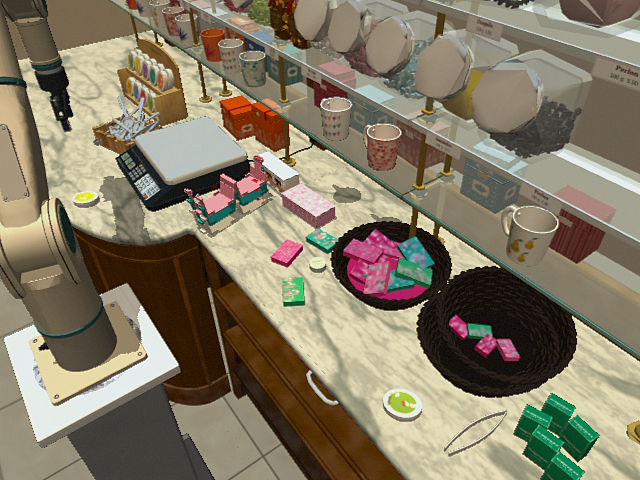

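```bash
cat > h.py <<'E'
import numpy as np, cv2
from cell import ctrl
from scipy.spatial.transform import Rotation as Ro
def cam(n, st=None):
    """K, R, t  (world -> camera)"""
    c=ctrl.calibration(n); K=np.array([[c['fx'],0,c['cx']],[0,c['fy'],c['cy']],[0,0,1]])
    if n!='wrist': return K,cv2.Rodrigues(np.array(c['rvec']))[0],np.array(c['tvec'])
    st=st or ctrl.read_state(); T=np.eye(4)
    T[:3,:3]=Ro.from_euler('xyz',st['tool_rot']).as_matrix(); T[:3,3]=st['eef_pos']
    M=np.linalg.inv(T@c['hand_eye']); return K,M[:3,:3],M[:3,3]
def back(C,uv,z):
    K,R,t=C; uv=np.atleast_2d(uv).astype(float)
    d=(R.T@np.linalg.inv(K)@np.c_[uv,np.ones(len(uv))].T).T; o=-R.T@t
    return o+d*((np.asarray(z)-o[2])/d[:,2])[:,None]
def proj(C,P):
    K,R,t=C; p=(K@(R@np.atleast_2d(P).T+t[:,None])).T; return p[:,:2]/p[:,2:]
def snap(n,f=None):
    st=ctrl.read_state(); im=ctrl.get_image(n); C=cam(n,st)
    if f: cv2.imwrite(f'pics/{f}.png',im)
    return im,C
def tool(target,yaw=None):
    """remaining move in tool axes to TCP target (world), and yaw change"""
    st=ctrl.read_state(); R=Ro.from_euler('xyz',st['tool_rot']).as_matrix()
    d=R.T@(np.array(target)-st['eef_pos'])
    w=np.zeros(3)
    if yaw is not None: w=(Ro.from_matrix(R).inv()*Ro.from_euler('xyz',[np.pi,0,yaw])).as_rotvec()
    print('d',d.round(1),'rot',w.round(3),'t',round(st['clock'],1),'q',np.round(st['qpos'],2),'w',round(st['width'],1))
E
python3 - <<'E'
from h import *
im=cv2.imread('pics/top0.png'); C=cam('top')
for n,uv,z in[('nestTop',(208,212),142),('nestbot',(217,292),142),('teal',(303,217),18),('mag',(297,250),18),('green',(336,270),18),('tin',(323,240),19),('oval',(461,274),20),('pink',(260,198),48),('gift',(200,195),72)]:
    print(n,back(C,uv,z)[0].round(0))
cv2.imwrite('pics/c1.png',cv2.resize(im[160:310,160:360],(800,600),interpolation=cv2.INTER_CUBIC))
E
```

```text
nestTop [624. 249. 142.]
nestbot [390. 208. 142.]
teal [641. -27.  18.]
mag [534. -11.  18.]
green [ 473. -136.   18.]
tin [568. -93.  19.]
oval [ 470. -529.   20.]
pink [693. 109.  48.]
gift [692. 293.  72.]
```

View pics/c1.png

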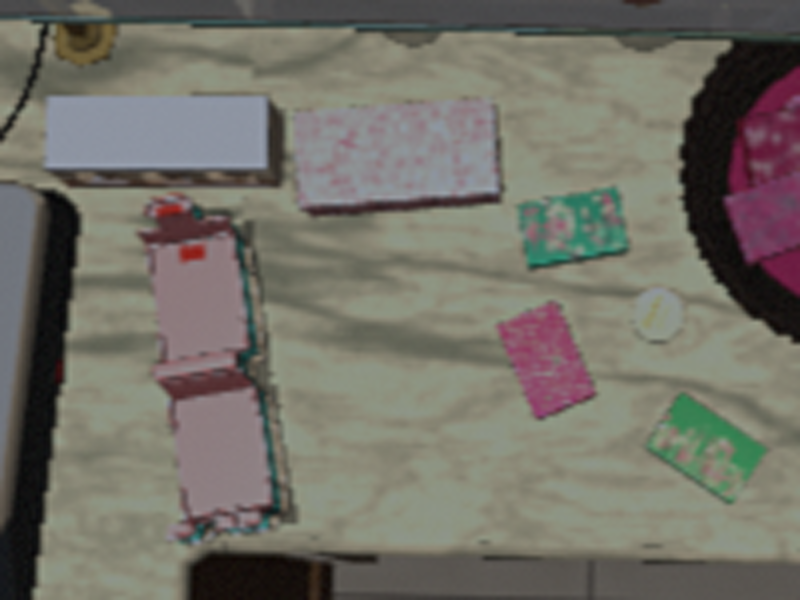

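```bash
python3 - <<'E'
from h import *
C=cam('top'); print(back(C,(211.3,251.8),128).round(0), back(C,(220,298),0).round(0))
tool([507,228,300],1.74)
E
```

```text
[[508. 235. 128.]] [[378. 228.   0.]]
d [-406.3 -270.1  -69.1] rot [-2.000e-03  1.000e-03  1.073e+00] t 0.1 q [-1.31  0.63  0.04  1.52 -0.03  1.   -0.02] w 85.2
```

```bash
python3 nudge.py '[[0,0,-40,0,0,0,85],[-35,-23,-3,0,0,0,85],[-35,-23,-3,0,0,0,85],[-35,-23,-3,0,0,0,85],[-35,-23,-3,0,0,0,85],[-35,-23,-3,0,0,0,85],[-35,-23,-3,0,0,0,85],[-35,-23,-3,0,0,0,85],[-35,-23,-3,0,0,0,85],[-35,-23,-3,0,0,0,85],[-35,-23,-3,0,0,0,85],[-35,-23,-3,0,0,0,85]]'
python3 nudge.py '[[0,0,0,0,0,0.134,85],[0,0,0,0,0,0.134,85],[0,0,0,0,0,0.134,85],[0,0,0,0,0,0.134,85],[0,0,0,0,0,0.134,85],[0,0,0,0,0,0.134,85],[0,0,0,0,0,0.134,85],[0,0,0,0,0,0.134,85],[0,0,0,0,0,0,85],[0,0,0,0,0,0,85]]'
python3 - <<'E'
from h import *
tool([507,232,300],1.74)
snap('wrist','w1')
E
```

```text
clock: 1.3
eef_pos: [493.1, 249.8, 304.2]
tool_rot: [-3.141, -0.001, 2.813]
force: [0.1, -0.4, 0.1]
width: 84.9
gripper_force: 0.0
clock: 2.3
eef_pos: [492.3, 251.5, 304.0]
tool_rot: [-3.141, 0.0, 1.744]
force: [-0.4, -1.4, -0.5]
width: 84.9
gripper_force: 0.0
d [-21.7  11.1   4. ] rot [-0.001  0.     0.004] t 2.3 q [-0.78  0.43  0.37  1.7  -0.18  1.04 -0.17] w 84.9
```

View pics/w1.png

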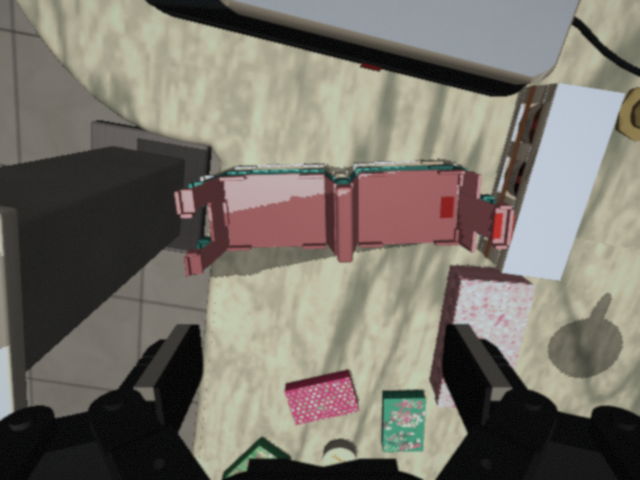

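```bash
python3 - <<'E'
from h import *
C=cam('wrist')
p=back(C,[(344,218),(497,226),(184,203),(195,263),(344,174),(345,261)],[128,138,142,142,128,128]); print(p.round(1))
b=p[1]; a=(p[2]+p[3])/2; print('yaw',np.arctan2(*(b-a)[[1,0]]), np.linalg.norm((b-a)[:2]),'mid',(a+b)/2, 'bar', np.linalg.norm(p[4]-p[5]), np.arctan2(*(p[4]-p[5])[[1,0]]))
# projection of a tray model for check
yaw=np.arctan2(*(b-a)[[1,0]]); c=p[0]
R=np.array([[np.cos(yaw),-np.sin(yaw)],[np.sin(yaw),np.cos(yaw)]])
for q,z in[((116,0),136),((-116,31),136),((-116,-31),136),((-16,-31),71),((-106,31),71),((106,31),71),((6.5,31),128),((6.5,-31),128)]:
    xy=c[:2]+R@np.array(q); print(q,z,proj(C,[*xy,z]).round(0))
tool([p[0][0],p[0][1],132],yaw+np.pi/2)
E
python3 - <<'E'
import cv2
im=cv2.imread('pics/w1.png'); cv2.imwrite('pics/c2.png',cv2.resize(im[145:285,165:525],(800,311),interpolation=cv2.INTER_CUBIC))
E
```

```text
[[510.2 250.2 128. ]
 [624.9 266.6 138. ]
 [390.6 244.4 142. ]
 [402.3 198.5 142. ]
 [503.7 283.8 128. ]
 [517.7 215.2 128. ]]
yaw 0.19492908332080025 232.85115983398538 mid [510.66645475 244.02064577 140.        ] bar 69.98914099004848 1.7722786502776042
(116, 0) 136 [[497. 218.]]
(-116, 31) 136 [[188. 183.]]
(-116, -31) 136 [[197. 262.]]
(-16, -31) 71 [[324. 235.]]
(-106, 31) 71 [[221. 170.]]
(106, 31) 71 [[461. 165.]]
(6.5, 31) 128 [[352. 178.]]
(6.5, -31) 128 [[352. 255.]]
d [ -4.4  17.4 172.1] rot [-0.     0.    -0.022] t 2.4 q [-0.78  0.43  0.37  1.7  -0.18  1.04 -0.17] w 85.2
```

View pics/c2.png

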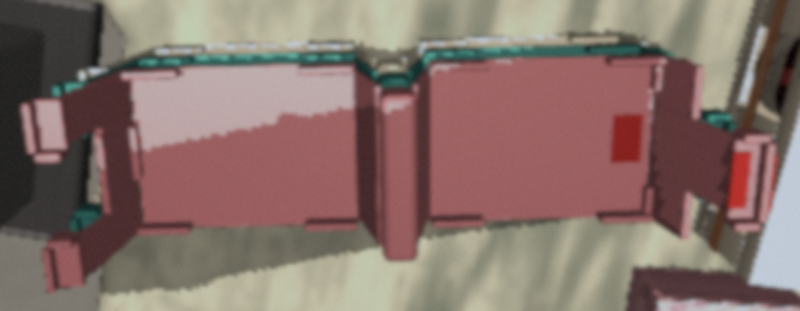

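```bash
python3 nudge.py '[[-8.5,17,40,0,0,-0.022,85],[0,0,45,0,0,0,60],[0,0,45,0,0,0,50],[0,0,40,0,0,0,50],[0,0,23,0,0,0,50],[0,0,0,0,0,0,50],[0,0,0,0,0,0,0],[0,0,0,0,0,0,0],[0,0,0,0,0,0,0],[0,0,0,0,0,0,0],[0,0,0,0,0,0,0],[0,0,0,0,0,0,0]]'; python3 -c "
from h import *
tool([510.5,246,111],1.766)"
```

```text
clock: 3.55
eef_pos: [511.6, 246.4, 113.2]
tool_rot: [3.139, -0.001, 1.764]
force: [-1.8, -1.1, 7.6]
width: 11.1
gripper_force: 61.5
d [-0.2 -1.1  2.2] rot [ 0.003 -0.001 -0.002] t 3.5 q [-0.67  0.69  0.27  1.87 -0.3   0.63 -0.03] w 11.1
```

```bash
python3 nudge.py '[[0,0,-5,0,0,0,0],[0,0,-15,0,0,0,0],[0,0,-30,0,0,0,0],[0,0,-40,0,0,0,0],[0,0,-40,0,0,0,0],[-29,-6,-10,0,0,0,0],[-37,-7,0,0,0,0,0],[-37,-7,0,0,0,0,0],[-30,-6,0,0,0,0.05,0],[-10,0,0,0,0,0.07,0],[0,0,0,0,0,0.07,0],[0,0,0,0,0,0,0]]'; python3 -c "
from h import *
tool([511,96,45],1.571)
snap('side','s2')"
```

```text
clock: 4.75
eef_pos: [511.8, 100.1, 251.6]
tool_rot: [3.141, -0.0, 1.571]
force: [0.6, 0.3, -3.0]
width: 11.4
gripper_force: 60.3
d [ -4.1  -0.8 206.6] rot [ 0. -0.  0.] t 4.8 q [-0.54  0.45  0.42  1.86 -0.23  0.89 -0.01] w 11.4
```

View pics/s2.png

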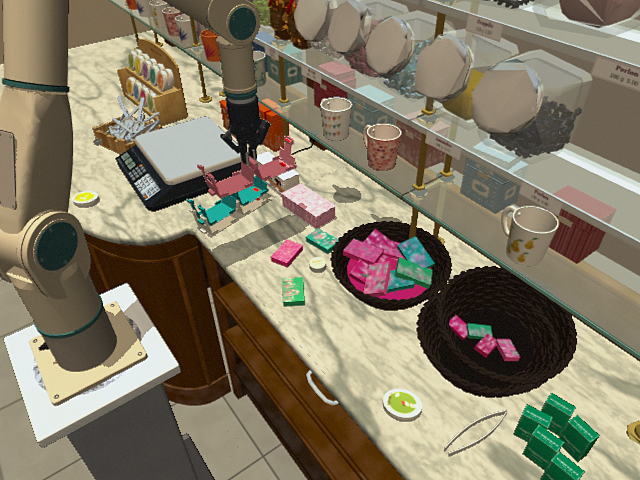

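The rose tray hangs level from the gripper (about (245,180)), and teal stays in white (215,215).

```bash
python3 nudge.py '[[-4,-1,40,0,0,0,0],[0,0,45,0,0,0,0],[0,0,45,0,0,0,0],[0,0,40,0,0,0,0],[0,0,22,0,0,0,0],[0,0,10,0,0,0,0],[0,0,5,0,0,0,0],[0,0,0,0,0,0,0],[0,0,0,0,0,0,50],[0,0,0,0,0,0,50],[0,0,0,0,0,0,50],[0,0,0,0,0,0,50]]'; python3 nudge.py '[[0,0,-40,0,0,0,50],[0,0,-45,0,0,0,50],[0,0,-45,0,0,0,85],[29,0,-40,0,0,0,85],[37,0,-40,0,0,0,85],[37,0,-40,0,0,0,85],[40,0,-5,0,0,-0.04,85],[0,0,0,0,0,-0.08,85],[0,0,0,0,0,-0.08,85],[0,0,0,0,0,0,85],[0,0,0,0,0,0,85]]'; python3 - <<'E'
from h import *
tool([511,246,300],1.766)
im,C=snap('wrist','w3'); cv2.imwrite('pics/c3.png',im[100:300,130:560].repeat(1,0))
E
```

```text
clock: 6.0
eef_pos: [511.4, 96.7, 44.7]
tool_rot: [3.141, -0.0, 1.573]
force: [0.1, 0.7, 0.5]
width: 50.3
gripper_force: 0.0
clock: 7.1
eef_pos: [510.7, 233.1, 292.7]
tool_rot: [-3.141, 0.0, 1.77]
force: [-1.0, -0.5, 0.1]
width: 85.0
gripper_force: 0.0
d [12.6  2.9 -7.3] rot [-0.     0.     0.004] t 7.1 q [-0.74  0.46  0.4   1.7  -0.2   1.03 -0.08] w 85.0
```

View pics/w3.png

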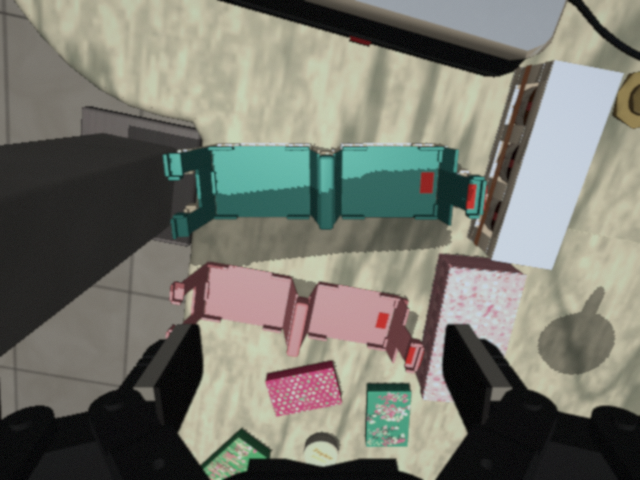

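```bash
python3 - <<'E'
from h import *
C=cam('wrist')
p=back(C,[(326,191),(473,197),(173,165),(182,226)],[94,104,106,106]); print(p.round(1))
a=(p[2]+p[3])/2;b=p[1]; y=np.arctan2(*(b-a)[[1,0]]); print(y,(a+b)/2)
tool([p[0][0],p[0][1],79],y+np.pi/2)
E
```

```text
[[511.6 245.9  94. ]
 [627.  266.4 104. ]
 [390.9 244.5 106. ]
 [402.5 196.9 106. ]]
0.1959560230076143 [511.86642417 243.53771101 105.        ]
d [ 12.5   3.5 213.6] rot [-0.     0.     0.004] t 7.2 q [-0.74  0.46  0.4   1.7  -0.2   1.03 -0.08] w 84.9
```

```bash
python3 nudge.py '[[12,3.5,40,0,0,0.004,60],[0,0,45,0,0,0,50],[0,0,45,0,0,0,50],[0,0,45,0,0,0,50],[0,0,28,0,0,0,50],[0,0,11,0,0,0,50],[0,0,0,0,0,0,0],[0,0,0,0,0,0,0],[0,0,0,0,0,0,0],[0,0,0,0,0,0,0],[0,0,0,0,0,0,0]]'; python3 nudge.py '[[0,0,-5,0,0,0,0],[0,0,-15,0,0,0,0],[0,0,-30,0,0,0,0],[0,0,-40,0,0,0,0],[0,0,-40,0,0,0,0],[0,0,-30,0,0,0,0],[0,0,0,0,0,0,0]]'; python3 -c "
from h import *
tool([440,-330,230],0)"
```

```text
clock: 8.25
eef_pos: [512.8, 246.2, 80.4]
tool_rot: [3.139, -0.001, 1.769]
force: [-1.8, -1.4, 7.1]
width: 11.5
gripper_force: 60.7
clock: 8.95
eef_pos: [514.4, 246.9, 243.5]
tool_rot: [3.133, -0.003, 1.769]
force: [0.5, -0.7, -2.3]
width: 11.0
gripper_force: 59.6
d [-551.  -186.5   10.3] rot [ 0.004 -0.01   1.769] t 8.9 q [-0.75  0.52  0.38  1.75 -0.24  0.91 -0.07] w 11.0
```

```bash
python3 nudge.py '[[-20,-7,0,0,0,0,0],[-37,-12.5,0,0,0,0,0],[-37,-12.5,0,0,0,0,0],[-37,-12.5,0,0,0,0,0],[-37,-12.5,0,0,0,0,0],[-37,-12.5,0,0,0,0,0],[-37,-12.5,0,0,0,0,0],[-37,-12.5,0,0,0,0,0],[-37,-12.5,0,0,0,0,0],[-37,-12.5,0,0,0,0,0],[-37,-12.5,0,0,0,0,0],[-37,-12.5,0,0,0,0,0]]'; python3 nudge.py '[[-37,-12.5,0,0,0,0,0],[-37,-12.5,0,0,0,0,0],[-37,-12.5,0,0,0,0,0],[-20,-7,0,0,0,0,0],[0,0,0,0,0,0,0]]';python3 nudge.py '[[0,0,0,0,0,0.1,0],[0,0,0,0,0,0.15,0],[0,0,0,0,0,0.15,0],[0,0,0,0,0,0.15,0],[0,0,0,0,0,0.15,0],[0,0,0,0,0,0.15,0],[0,0,0,0,0,0.15,0],[0,0,0,0,0,0.15,0],[0,0,0,0,0,0.15,0],[0,0,0,0,0,0.15,0],[0,0,0,0,0,0.15,0],[0,0,0,0,0,0.15,0]]';  python3 -c "
from h import *
tool([440,-330,46.5],0)"
```

```text
clock: 10.15
eef_pos: [453.1, -202.2, 238.0]
tool_rot: [-3.141, -0.001, 1.769]
force: [0.3, -0.3, -2.6]
width: 11.2
gripper_force: 59.5
clock: 10.65
eef_pos: [434.1, -342.2, 238.0]
tool_rot: [-3.14, 0.002, 1.763]
force: [-0.2, 0.3, -2.4]
width: 11.5
gripper_force: 59.5
clock: 11.85
eef_pos: [436.4, -336.5, 237.8]
tool_rot: [-3.139, 0.001, 0.014]
force: [0.1, -0.5, -1.9]
width: 11.3
gripper_force: 59.5
d [  3.8  -6.  191.3] rot [-0.002  0.001  0.014] t 11.8 q [ 0.05  0.64  0.91  1.8  -0.59  1.   -0.36] w 11.3
```

```bash
python3 nudge.py '[[4,-6,40,0,0,0.014,0],[0,0,45,0,0,0,0],[0,0,45,0,0,0,0],[0,0,35,0,0,0,0],[0,0,16,0,0,0,0],[0,0,7,0,0,0,0],[0,0,4,0,0,0,0],[0,0,0,0,0,0,0],[0,0,0,0,0,0,50],[0,0,0,0,0,0,50],[0,0,0,0,0,0,50],[0,0,0,0,0,0,50]]'; python3 nudge.py '[[0,0,-40,0,0,0,50],[0,0,-45,0,0,0,50],[0,0,-45,0,0,0,85],[0,45,-45,0,0,0,85],[0,0,-45,0,0,0,85],[0,0,-40,0,0,0,85],[0,0,0,0,0,0,85],[0,0,0,0,0,0,85]]'; python3 - <<'E'
from h import *
tool([480,-250,300],0)
im,C=snap('wrist','w4')
E
```

```text
clock: 13.05
eef_pos: [440.4, -332.5, 47.2]
tool_rot: [3.141, -0.001, 0.005]
force: [-0.1, -0.1, 0.1]
width: 49.9
gripper_force: 0.0
clock: 13.85
eef_pos: [440.4, -367.7, 297.8]
tool_rot: [3.141, -0.002, 0.005]
force: [-0.2, 1.1, -0.4]
width: 85.0
gripper_force: 0.0
d [  40.2 -117.5   -2.2] rot [ 0.    -0.002  0.005] t 13.8 q [ 0.08  0.61  0.95  1.67 -0.54  1.15 -0.39] w 85.0
```

View pics/w4.png

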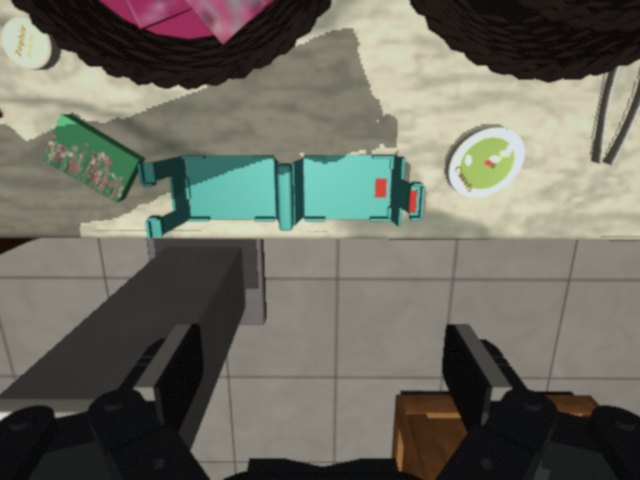

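```bash
cat >> h.py <<'E'
from scipy.optimize import minimize
def fitpk(im,C,xy,kind,z0=0,verbose=True,fn=None):
    """pose of a packet (x, y, yaw of its long axis) from its silhouette"""
    hsv=cv2.cvtColor(im,cv2.COLOR_BGR2HSV); H,S,V=[hsv[...,i].astype(int) for i in range(3)]
    g=(H>40)&(H<95)&(S>110); m=(H>140)&(S>90)
    k=(g if kind=='g' else m).astype(np.uint8)
    c=proj(C,[*xy,z0+18])[0]; r=70*C[0][0,0]/np.linalg.norm(C[1]@np.array([*xy,z0])+C[2])
    reg=cv2.circle(np.zeros_like(k),tuple(int(v) for v in c),int(r*1.3),1,-1)
    k=cv2.morphologyEx(k*reg,cv2.MORPH_CLOSE,np.ones((15,15)))
    n,l,s,ce=cv2.connectedComponentsWithStats(k); i=1+np.argmax(s[1:,4]); k=(l==i).astype(np.uint8)
    def hull(p):
        ca,sa=np.cos(p[2]),np.sin(p[2])
        P=[(p[0]+ca*a-sa*b,p[1]+sa*a+ca*b,z) for a in(-41,41) for b in(-26,26) for z in(z0,z0+18)]
        return cv2.convexHull(proj(C,P).astype(np.float32))
    def cost(p):
        q=cv2.fillConvexPoly(np.zeros_like(k),np.round(hull(p)*16).astype(np.int32),1,shift=4)
        return 1-(q&k).sum()/(q|k).sum()
    pc=back(C,ce[i],z0+9)[0][:2]; best=None
    for y in np.arange(0,np.pi,np.pi/6):
        o=minimize(cost,[*pc,y],method='Nelder-Mead',options=dict(initial_simplex=[[*pc,y],[pc[0]+10,pc[1],y],[pc[0],pc[1]+10,y],[*pc,y+.3]]))
        if best is None or o.fun<best.fun: best=o
    if fn: cv2.imwrite(fn,cv2.polylines(im.copy(),[np.round(hull(best.x)).astype(np.int32)],True,(0,0,255)))
    if verbose: print(kind,best.x.round(3),'1-IoU',round(best.fun,3),'px',ce[i].round())
    return best.x
E
python3 - <<'E'
from h import *
C=cam('wrist'); fitpk(cv2.imread('pics/w4.png'),C,(473,-136),'g')
im,C=snap('top')
for p,k in(((641,-27),'g'),((534,-11),'m'),((473,-136),'g')): fitpk(im,C,p,k)
tool([480,-200,300],0)
E
```

```text
g [ 472.952 -148.121    0.65 ] 1-IoU 0.427 px [106. 156.]
g [638.804 -26.107  -1.069] 1-IoU 0.328 px [304. 217.]
m [534.569  -8.207   3.639] 1-IoU 0.168 px [296. 250.]
g [ 480.886 -151.803    1.593] 1-IoU 0.573 px [341. 269.]
d [  40.9 -166.5   -3.8] rot [-0.002  0.001  0.005] t 13.9 q [ 0.08  0.61  0.95  1.67 -0.54  1.15 -0.39] w 85.3
```

```bash
python3 nudge.py '[[5,-35,0,0,0,0,85],[6,-40,8,0,0,0,85],[6,-40,8,0,0,0,85],[6,-40,8,0,0,0,85],[6,-40,8,0,0,0,85],[6,-32,8,0,0,-0.1,85],[0,0,0,0,0,-0.15,85],[0,0,0,0,0,-0.15,85],[0,0,0,0,0,-0.15,85],[0,0,0,0,0,-0.15,85],[0,0,0,0,0,-0.15,85],[0,0,0,0,0,-0.15,85]]'; python3 nudge.py '[[0,0,0,0,0,0,85],[0,0,0,0,0,0,85]]';  python3 - <<'E'
from h import *
tool([473,-140,240],1.0)
im,C=snap('wrist','w5')
hsv=cv2.cvtColor(im,cv2.COLOR_BGR2HSV)
cv2.imwrite('pics/c5.png',np.hstack([cv2.resize(im,(400,300)),cv2.resize(cv2.cvtColor(hsv[...,1],cv2.COLOR_GRAY2BGR),(400,300))]))
E
```

```text
clock: 15.15
eef_pos: [473.2, -139.9, 255.7]
tool_rot: [-3.139, 0.001, 1.011]
force: [-0.2, 1.0, 0.1]
width: 85.1
gripper_force: 0.0
clock: 15.35
eef_pos: [473.6, -140.3, 256.3]
tool_rot: [-3.14, 0.001, 1.001]
force: [-0.4, 0.0, -0.2]
width: 84.8
gripper_force: 0.0
d [-0.  -0.6 16.3] rot [-0.002  0.001  0.001] t 15.3 q [-0.26  0.45  0.71  1.92 -0.37  0.9   0.07] w 84.8
```

View pics/c5.png

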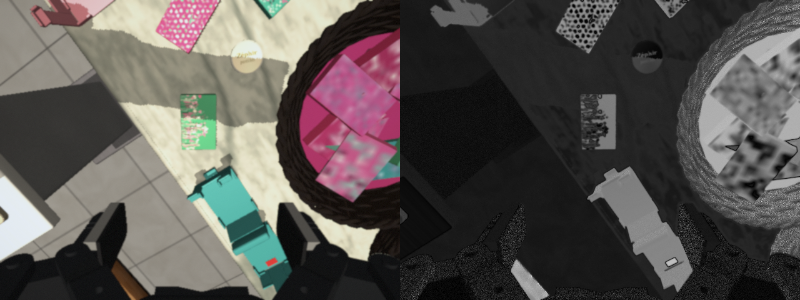

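```bash
python3 - <<'E'
s=open('h.py').read()
s=s.replace("k=(g if kind=='g' else m).astype(np.uint8)","k=(((H>40)&(H<95)|(H>140)|(H<8))&(S>70)).astype(np.uint8)")
s=s.replace("k=(l==i).astype(np.uint8)\n","k=(l==i).astype(np.uint8)\n    k=cv2.fillConvexPoly(np.zeros_like(k),cv2.convexHull(cv2.findNonZero(k)),1)\n")
s=s.replace("np.ones((15,15))","np.ones((5,5))").replace("int(r*1.3)","int(r)")
open('h.py','w').write(s)
E
python3 - <<'E'
from h import *
im=cv2.imread('pics/w5.png');C=cam('wrist')
p=fitpk(im,C,(478,-141),'g',fn='pics/f5.png')
cv2.imwrite('pics/f5.png',cv2.resize(cv2.imread('pics/f5.png')[120:270,220:420],(800,600)))
tool([p[0],p[1],4],p[2])
E
```

```text
g [ 471.687 -138.899    1.021] 1-IoU 0.143 px [325. 190.]
d [  0.3  -2.2 252.4] rot [-0.001  0.001 -0.019] t 15.4 q [-0.26  0.45  0.71  1.92 -0.37  0.9   0.07] w 85.6
```

View pics/f5.png

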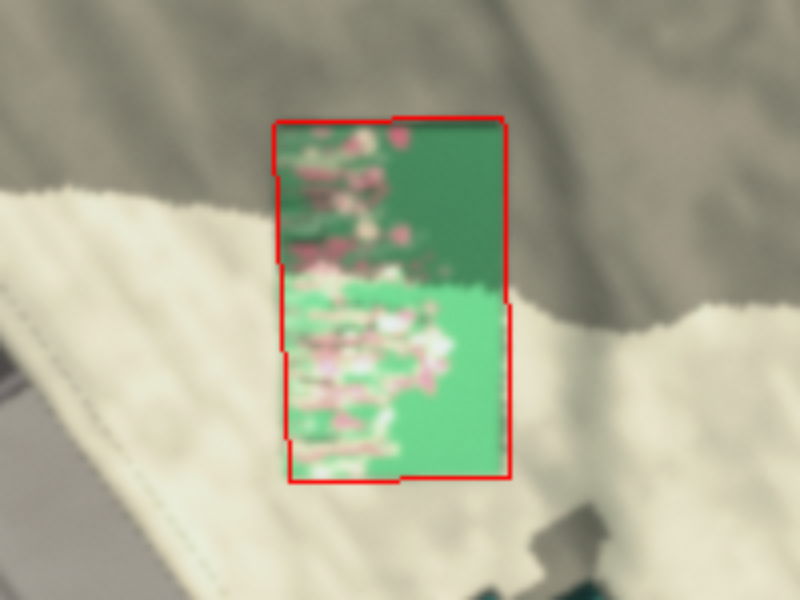

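```bash
python3 nudge.py '[[0.3,-2.2,40,0,0,-0.02,85],[0,0,45,0,0,0,85],[0,0,45,0,0,0,85],[0,0,45,0,0,0,85],[0,0,45,0,0,0,85],[0,0,23,0,0,0,85],[0,0,10,0,0,0,85],[0,0,0,0,0,0,85],[0,0,0,0,0,0,30],[0,0,0,0,0,0,30],[0,0,0,0,0,0,30],[0,0,0,0,0,0,30]]'; python3 nudge.py '[[0,0,-10,0,0,0,30],[0,0,-40,0,0,0,30],[0,0,-45,0,0,0,30],[0,0,-45,0,0,0,30],[0,0,-45,0,0,0,30],[0,0,-15,0,0,0,30],[0,0,0,0,0,0,30]]'; python3 - <<'E'
from h import *
c,s=np.cos(.195),np.sin(.195)
for sg in(1,-1):tool([511.6+61*sg*c,245.5+61*sg*s,200],.195+np.pi)
E
```

```text
clock: 16.6
eef_pos: [473.3, -139.2, 5.8]
tool_rot: [3.139, -0.001, 1.025]
force: [-0.7, 0.9, 6.5]
width: 50.0
gripper_force: 62.3
clock: 17.3
eef_pos: [474.1, -139.4, 207.5]
tool_rot: [3.136, -0.003, 1.025]
force: [-0.2, 0.5, -0.6]
width: 50.3
gripper_force: 62.8
d [ 389.6 -122.7    7.8] rot [ 0.006  0.006 -2.311] t 17.3 q [-0.23  0.52  0.68  1.99 -0.46  0.78  0.17] w 50.3
d [ 307.3 -212.7    7. ] rot [ 0.006  0.006 -2.311] t 17.3 q [-0.23  0.52  0.68  1.99 -0.46  0.78  0.17] w 50.3
```

```bash
python3 nudge.py '[[19,-6,0,0,0,0,30],[38,-12,0,0,0,0,30],[38,-12,0,0,0,0,30],[38,-12,0,0,0,0,30],[38,-12,0,0,0,0,30],[38,-12,0,0,0,0,30],[38,-12,0,0,0,0,30],[38,-12,0,0,0,0,30],[38,-12,0,0,0,0,30],[38,-12,0,0,0,0,30],[28,-9,0,0,0,0,30],[0,0,0,0,0,0,30]]'; python3 nudge.py '[[0,0,0,0,0,0.1,30],[0,0,0,0,0,0.15,30],[0,0,0,0,0,0.15,30],[0,0,0,0,0,0.15,30],[0,0,0,0,0,0.15,30],[0,0,0,0,0,0.13,30],[0,0,0,0,0,0,30],[0,0,0,0,0,0,30]]'; python3 - <<'E'
from h import *
snap('wrist','w6')
tool([571.4,257.3,8],.195)
E
```

```text
clock: 18.5
eef_pos: [568.1, 263.4, 202.0]
tool_rot: [-3.139, -0.001, 1.033]
force: [-0.4, 0.6, -1.1]
width: 50.2
gripper_force: 62.8
clock: 19.3
eef_pos: [568.8, 256.5, 203.4]
tool_rot: [3.141, 0.001, 0.197]
force: [1.0, -0.1, -0.2]
width: 50.0
gripper_force: 62.8
d [ 2.700e+00 -1.000e-01  1.956e+02] rot [0.    0.001 0.002] t 19.4 q [-0.97  0.79  0.92  1.64 -0.7   1.07 -1.22] w 50.4
```

View pics/w6.png

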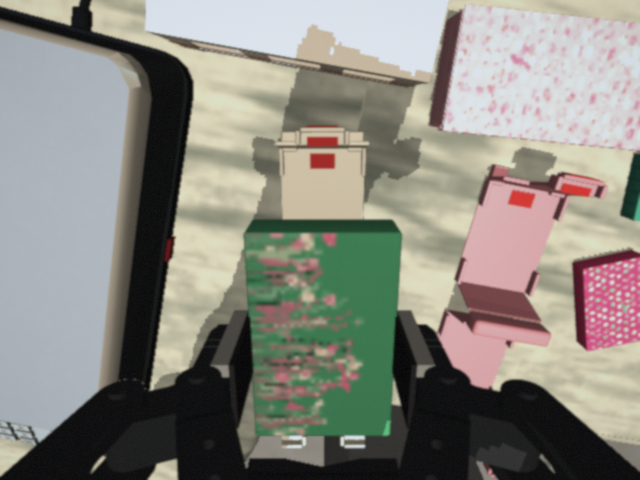

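```bash
python3 - <<'E'
from h import *
C=cam('wrist')
p=back(C,[(322,141),(278,143),(369,143),(284,218),(363,218)],[68,68,68,3,3]);print('white',p.round(1))
q=back(C,[(248,234),(401,234),(256,435),(390,435)],215.6);print(q.round(1),q.mean(0).round(1))
print(proj(C,[571.4,257.3,3]),proj(C,[511.6+116*.981,245.5+116*.194,68]))
E
```

```text
white [[627.4 266.6  68. ]
 [620.6 294.1  68. ]
 [632.1 236.7  68. ]
 [554.5 284.7   3. ]
 [567.5 219.6   3. ]]
[[605.3 286.3 215.6]
 [615.  238.  215.6]
 [526.5 271.9 215.6]
 [536.5 221.8 215.6]] [570.8 254.5 215.6]
[[319.88037429 204.92042652]] [[319.27462781 143.75658949]]
```

```bash
python3 nudge.py '[[2.7,0,40,0,0,0,30],[0,0,45,0,0,0,30],[0,0,40,0,0,0,30],[0,0,35,0,0,0,30],[0,0,20,0,0,0,30],[0,0,10,0,0,0,30],[0,0,5,0,0,0,30],[0,0,0,0,0,0,30]]'; python3 nudge.py '[[0,0,0,0,0,0,66],[0,0,0,0,0,0,66],[0,0,0,0,0,0,66],[0,0,0,0,0,0,66]]'; python3 -c "
from h import *
tool([571.4,257.3,8],.195)"
```

```text
clock: 20.15
eef_pos: [572.6, 257.6, 9.9]
tool_rot: [-3.141, -0.001, 0.195]
force: [-0.4, 0.4, -0.2]
width: 50.3
gripper_force: 62.8
clock: 20.55
eef_pos: [572.2, 258.0, 9.5]
tool_rot: [-3.141, -0.001, 0.195]
force: [-0.7, -0.3, -0.1]
width: 65.7
gripper_force: 0.0
d [-1.   0.5  1.5] rot [-0.    -0.001 -0.   ] t 20.6 q [-0.87  1.02  0.71  1.74 -0.94  0.76 -1.04] w 65.7
```

```bash
python3 nudge.py '[[0,0,-40,0,0,0,66],[0,0,-45,0,0,0,66],[0,0,-45,0,0,0,85],[0,0,-45,0,0,0,85],[0,0,-40,0,0,0,85],[0,0,-15,0,0,0,85],[0,0,0,0,0,0,85]]'; python3 -c "
from h import *
snap('wrist','w7')
tool([534,-8,240],.42)"
python3 nudge.py '[[-7,20,0,0,0,0,85],[-13,37,0,0,0,0,85],[-13,37,0,0,0,0,85],[-13,37,0,0,0,0,85],[-13,37,0,0,0,0,85],[-13,37,0,0,0,0,85],[-13,37,0,0,0,-0.1,85],[-4,12,0,0,0,-0.12,85],[0,0,0,0,0,0,85],[0,0,0,0,0,0,85]]';python3 - <<'E'
from h import *
im,C=snap('wrist','w8')
p=fitpk(im,C,(534,-9),'m',fn='pics/f8.png')
tool([p[0],p[1],4],p[2]);fitpk(im,C,(640,-26),'g')
a=cv2.imread('pics/w7.png');b=cv2.imread('pics/f8.png')
cv2.imwrite('pics/m8.png',np.hstack([cv2.resize(a,(400,300)),cv2.resize(b,(400,300))]))
E
```

```text
clock: 21.25
eef_pos: [573.3, 257.9, 241.5]
tool_rot: [-3.14, -0.004, 0.195]
force: [0.4, -0.1, -0.7]
width: 84.9
gripper_force: 0.0
d [-88.8 253.6  -1. ] rot [-0.001 -0.001 -0.225] t 21.3 q [-0.98  0.76  0.94  1.59 -0.67  1.14 -1.25] w 85.0
clock: 22.3
eef_pos: [534.5, -7.6, 237.6]
tool_rot: [-3.14, 0.002, 0.412]
force: [0.1, 0.7, 0.6]
width: 84.6
gripper_force: 0.0
m [ 5.36833e+02 -9.78000e+00  4.23000e-01] 1-IoU 0.021 px [324. 196.]
d [  1.3   3.8 233.7] rot [-0.002  0.002 -0.009] t 22.4 q [-0.59  0.6   0.88  1.84 -0.56  0.97 -0.62] w 84.9
g [644.337 -28.024   1.775] 1-IoU 0.037 px [397.  88.]
```

View pics/m8.png

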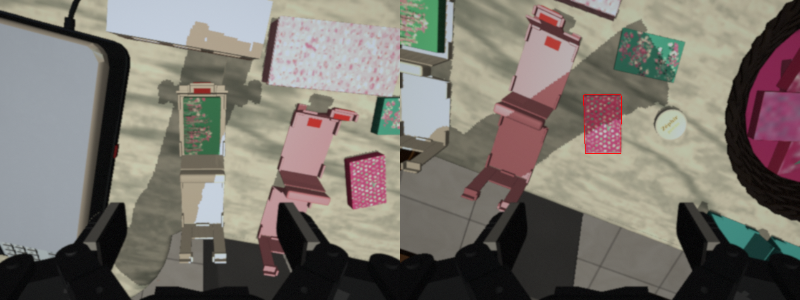

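```bash
python3 nudge.py '[[1.3,3.5,40,0,0,-0.009,66],[0,0,45,0,0,0,66],[0,0,45,0,0,0,66],[0,0,45,0,0,0,66],[0,0,35,0,0,0,66],[0,0,15,0,0,0,66],[0,0,9,0,0,0,66],[0,0,0,0,0,0,66],[0,0,0,0,0,0,30],[0,0,0,0,0,0,30],[0,0,0,0,0,0,30],[0,0,0,0,0,0,30]]'; python3 nudge.py '[[0,0,-10,0,0,0,30],[0,0,-40,0,0,0,30],[0,0,-45,0,0,0,30],[0,0,-45,0,0,0,30],[0,0,-45,0,0,0,30],[0,0,-15,0,0,0,30],[0,0,0,0,0,0,30]]'; python3 - <<'E'
from h import *
tool([452.3,233.6,200],.195)
E
```

```text
clock: 23.55
eef_pos: [539.0, -11.5, 6.7]
tool_rot: [3.141, -0.003, 0.424]
force: [-0.7, -0.2, 8.3]
width: 50.2
gripper_force: 63.0
clock: 24.25
eef_pos: [539.2, -11.7, 208.3]
tool_rot: [3.14, -0.006, 0.424]
force: [-0.2, -0.0, -0.5]
width: 50.3
gripper_force: 62.8
d [  21.6 -259.3    7.9] rot [ 0.001 -0.006  0.229] t 24.2 q [-0.56  0.64  0.85  1.87 -0.6   0.9  -0.57] w 50.3
```

```bash
python3 nudge.py '[[2,-22,0,0,0,0,30],[3,-36,0,0,0,0,30],[3,-36,0,0,0,0,30],[3,-36,0,0,0,0,30],[3,-36,0,0,0,0,30],[3,-36,0,0,0,0,30],[3,-36,0,0,0,0,30],[2,-22,0,0,0,0.1,30],[0,0,0,0,0,0.13,30],[0,0,0,0,0,0,30],[0,0,0,0,0,0,30]]'; python3 - <<'E'
from h import *
im,C=snap('wrist','w9')
tool([452.5,234.3,9],.195)
E
```

```text
clock: 25.35
eef_pos: [450.3, 233.9, 204.4]
tool_rot: [3.14, 0.001, 0.196]
force: [0.3, -0.1, -0.4]
width: 50.0
gripper_force: 62.7
d [  2.2  -0.2 195.6] rot [0.001 0.001 0.   ] t 25.4 q [-1.14  0.65  0.97  1.95 -0.68  0.91 -1.19] w 49.9
```

View pics/w9.png

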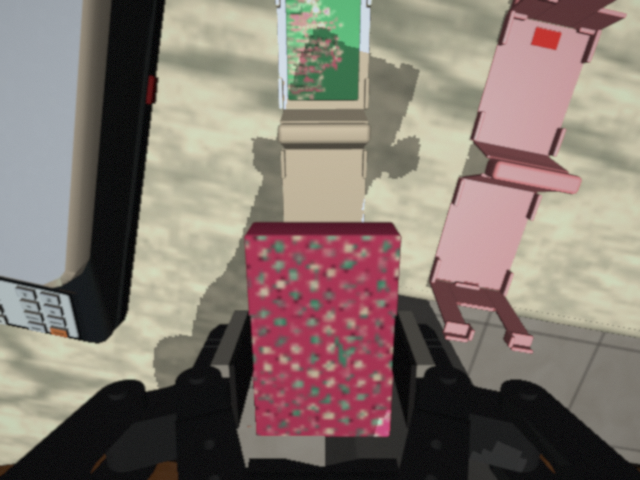

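```bash
python3 -c "
from h import *
C=cam('wrist');print(back(C,[(324,134),(324,125),(324,145)],60).round(1))
q=back(C,[(247,236),(401,236),(256,435),(390,435)],216);print(q.mean(0).round(1))
"; python3 nudge.py '[[2.2,0,40,0,0,0,30],[0,0,45,0,0,0,30],[0,0,40,0,0,0,30],[0,0,35,0,0,0,30],[0,0,20,0,0,0,30],[0,0,10,0,0,0,30],[0,0,5,0,0,0,30],[0,0,0,0,0,0,30]]'; python3 nudge.py '[[0,0,0,0,0,0,66],[0,0,0,0,0,0,66],[0,0,0,0,0,0,66],[0,0,0,0,0,0,66]]'; python3 nudge.py '[[0,0,-40,0,0,0,66],[0,0,-45,0,0,0,66],[0,0,-45,0,0,0,85],[0,0,-45,0,0,0,85],[0,0,-40,0,0,0,85],[0,0,-15,0,0,0,85],[0,0,0,0,0,0,85]]'; python3 -c "
from h import *
snap('wrist','w10')
tool([440,-332,240],np.pi)"
```

```text
[[513.1 243.   60. ]
 [518.7 244.1  60. ]
 [506.1 241.6  60. ]]
[451.8 231.6 216. ]
clock: 26.2
eef_pos: [453.4, 234.1, 10.4]
tool_rot: [-3.141, 0.0, 0.193]
force: [0.5, -0.8, -0.1]
width: 50.3
gripper_force: 62.7
clock: 26.6
eef_pos: [453.2, 235.2, 10.2]
tool_rot: [-3.141, -0.0, 0.194]
force: [0.4, -0.1, -0.7]
width: 66.1
gripper_force: 0.0
clock: 27.3
eef_pos: [454.3, 235.6, 242.3]
tool_rot: [-3.14, -0.004, 0.194]
force: [-0.5, 0.2, -0.4]
width: 84.8
gripper_force: 0.0
d [-1.226e+02  5.542e+02 -2.000e-01] rot [ 2.000e-03 -2.000e-03 -2.947e+00] t 27.4 q [-1.16  0.6   0.99  1.91 -0.61  0.97 -1.27] w 84.8
```

View pics/w10.png

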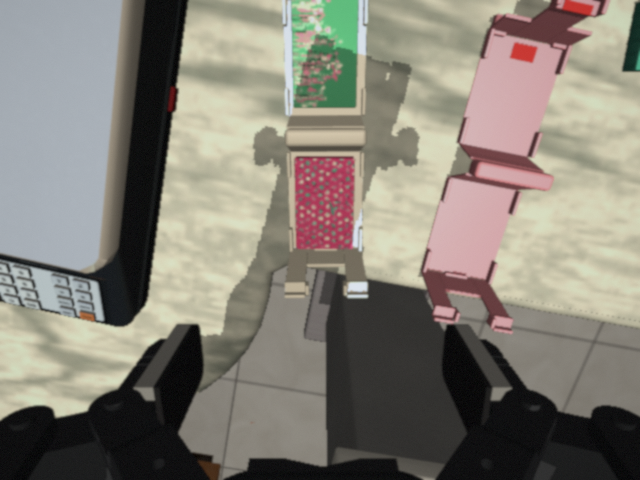

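```bash
python3 nudge.py '[[-4,18,0,0,0,0,85],[-8,36,0,0,0,0,85],[-8,36,0,0,0,0,85],[-8,36,0,0,0,0,85],[-8,36,0,0,0,0,85],[-8,36,0,0,0,0,85],[-8,36,0,0,0,0,85],[-8,36,0,0,0,-0.1,85],[0,0,0,0,0,-0.15,85],[0,0,0,0,0,-0.15,85],[0,0,0,0,0,-0.15,85],[0,0,0,0,0,-0.15,85]]'; python3 nudge.py '[[0,0,0,0,0,-0.15,85],[0,0,0,0,0,-0.15,85],[0,0,0,0,0,-0.15,85],[0,0,0,0,0,-0.15,85],[0,0,0,0,0,-0.15,85],[0,0,0,0,0,-0.15,85],[0,0,0,0,0,-0.15,85],[0,0,0,0,0,-0.15,85],[0,0,0,0,0,0,85]]'; python3 -c "
from h import *
tool([440.4,-332.5,240],np.pi)"
```

```text
clock: 28.55
eef_pos: [445.0, -41.2, 238.6]
tool_rot: [-3.139, 0.002, 0.9]
force: [-1.4, 0.1, -0.7]
width: 85.3
gripper_force: 0.0
clock: 29.45
eef_pos: [445.0, -41.2, 238.8]
tool_rot: [-3.139, -0.002, 2.094]
force: [0.8, -0.5, 0.0]
width: 85.0
gripper_force: 0.0
d [-250.  -149.7   -1.4] rot [-1.000e-03 -3.000e-03 -1.047e+00] t 29.4 q [-0.28  0.36  0.41  2.05 -0.2   0.77  0.78] w 85.0
```

```bash
python3 nudge.py '[[-16,-10,0,0,0,0,85],[-32,-19,0,0,0,0,85],[-32,-19,0,0,0,0,85],[-32,-19,0,0,0,0,85],[-32,-19,0,0,0,0,85],[-32,-19,0,0,0,0,85],[-32,-19,0,0,0,0,85],[-32,-19,0,0,0,-0.15,85],[-10,-6,0,0,0,-0.15,85],[0,0,0,0,0,-0.15,85],[0,0,0,0,0,-0.15,85],[0,0,0,0,0,-0.15,85]]'; python3 nudge.py '[[0,0,0,0,0,-0.15,85],[0,0,0,0,0,-0.15,85],[0,0,0,0,0,0,85],[0,0,0,0,0,0,85]]'; python3 - <<'E'
from h import *
tool([440.4,-332.5,46],np.pi)
# teal bar/tray seen from here: mask, extents
im,C=snap('wrist','w11')
hsv=cv2.cvtColor(im,cv2.COLOR_BGR2HSV);H,S,V=[hsv[...,i].astype(int) for i in range(3)]
red=(((H<8)|(H>172))&(S>170)&(V>90)).astype(np.uint8)
n,l,s,ce=cv2.connectedComponentsWithStats(red)
for i in range(1,n):
    if s[i,4]>40: print('red',s[i],ce[i].round(1))
t=((H>78)&(H<95)&(S>100)).astype(np.uint8); n,l,s,ce=cv2.connectedComponentsWithStats(t)
for i in range(1,n):
    if s[i,4]>300: print('teal',s[i],ce[i].round(1))
print('pred',proj(C,[[440.4,-332.5,60],[440.4,-332.5-116,68],[440.4,-332.5-61,3],[440.4,-332.5+61,3]]).round(0).tolist())
E
```

```text
clock: 30.65
eef_pos: [443.0, -331.9, 238.6]
tool_rot: [3.14, -0.002, 2.846]
force: [-0.1, 0.3, 0.1]
width: 84.8
gripper_force: 0.0
clock: 31.05
eef_pos: [443.2, -332.1, 239.2]
tool_rot: [3.14, -0.001, 3.138]
force: [-0.4, 0.4, -0.7]
width: 85.2
gripper_force: 0.0
d [  2.6  -0.7 193.2] rot [ 0.001 -0.001 -0.003] t 31.1 q [ 0.51  0.48  0.12  1.78 -0.07  0.88  2.23] w 85.2
red [211 187  11  19 192] [216. 196.]
red [165 202  10  24 166] [169.6 213.5]
teal [  155   158   337    96 21165] [326.3 196.9]
teal [ 572  359   68   61 1297] [601.5 380.6]
teal [315 413  59  55 988] [337.4 444.3]
pred [[324.0, 210.0], [172.0, 212.0], [256.0, 195.0], [390.0, 195.0]]
```

```bash
python3 nudge.py '[[2.6,-0.7,40,0,0,0,60],[0,0,45,0,0,0,50],[0,0,45,0,0,0,50],[0,0,35,0,0,0,50],[0,0,20,0,0,0,50],[0,0,10,0,0,0,50],[0,0,0,0,0,0,0],[0,0,0,0,0,0,0],[0,0,0,0,0,0,0],[0,0,0,0,0,0,0],[0,0,0,0,0,0,0]]'; python3 nudge.py '[[0,0,-10,0,0,0,0],[0,0,-30,0,0,0,0],[0,0,-45,0,0,0,0],[0,0,-45,0,0,0,0],[0,0,-45,0,0,0,0],[0,0,-20,0,0,0,0],[0,0,0,0,0,0,0]]'; python3 -c "
from h import *
tool([512,246,240],.195+np.pi/2)"
```

```text
clock: 32.2
eef_pos: [442.0, -333.7, 46.5]
tool_rot: [-3.14, 0.002, -3.14]
force: [-0.3, 0.9, 6.9]
width: 11.4
gripper_force: 61.2
clock: 32.9
eef_pos: [442.5, -334.3, 243.9]
tool_rot: [-3.137, 0.006, -3.14]
force: [0.0, -0.3, -2.2]
width: 11.4
gripper_force: 60.1
d [-70.6 580.2   2. ] rot [1.000e-03 8.000e-03 1.378e+00] t 32.9 q [ 0.51  0.47  0.13  1.78 -0.08  0.88  2.24] w 11.4
```

```bash
python3 nudge.py '[[-2,18,0,0,0,0,0],[-4,36,0,0,0,0,0],[-5,36,0,0,0,0,0],[-4,36,0,0,0,0,0],[-5,36,0,0,0,0,0],[-4,36,0,0,0,0,0],[-5,36,0,0,0,0,0],[-4,36,0,0,0,0,0],[-5,36,0,0,0,0,0],[-4,36,0,0,0,0,0],[-5,36,0,0,0,0,0],[-4,36,0,0,0,0,0]]'; python3 nudge.py '[[-5,36,0,0,0,0,0],[-4,36,0,0,0,0,0],[-5,36,0,0,0,0,0],[-4,36,0,0,0,0,0],[-2,15,0,0,0,0,0],[0,0,0,0,0,0.1,0],[0,0,0,0,0,0.15,0],[0,0,0,0,0,0.15,0],[0,0,0,0,0,0.15,0],[0,0,0,0,0,0.15,0],[0,0,0,0,0,0.15,0],[0,0,0,0,0,0.15,0]]';  python3 nudge.py '[[0,0,0,0,0,0.15,0],[0,0,0,0,0,0.15,0],[0,0,0,0,0,0.15,0],[0,0,0,0,0,0.08,0],[0,0,0,0,0,0,0],[0,0,0,0,0,0,0]]'; python3 -c "
from h import *
tool([512.1,244.3,240],.195+np.pi/2)"
```

```text
clock: 34.1
eef_pos: [489.9, 82.3, 238.7]
tool_rot: [-3.141, -0.003, -3.139]
force: [0.4, 0.0, -1.8]
width: 11.2
gripper_force: 60.1
clock: 35.3
eef_pos: [509.9, 238.7, 238.8]
tool_rot: [-3.138, 0.0, 2.136]
force: [-0.4, -0.1, -1.5]
width: 11.1
gripper_force: 60.1
clock: 35.9
eef_pos: [510.2, 239.4, 239.3]
tool_rot: [-3.14, 0.001, 1.615]
force: [-0.1, 0.2, -2.1]
width: 11.4
gripper_force: 60.1
d [ 4.8  2.1 -0.7] rot [-0.002  0.001 -0.151] t 35.9 q [-0.8   0.54  0.48  1.76 -0.3   0.92 -0.15] w 11.4
```

```bash
python3 nudge.py '[[0,0,0,0,0,-0.15,0],[0,0,0,0,0,0,0],[0,0,0,0,0,0,0]]'; python3 -c "
from h import *
tool([512.1,244.3,140],.195+np.pi/2)"
```

```text
clock: 36.2
eef_pos: [510.7, 239.7, 239.9]
tool_rot: [-3.141, -0.0, 1.761]
force: [0.3, -0.1, -2.9]
width: 11.7
gripper_force: 60.1
d [ 4.3  2.3 99.9] rot [-0.    -0.    -0.005] t 36.2 q [-0.77  0.53  0.44  1.76 -0.27  0.92 -0.03] w 11.7
```

```bash
python3 nudge.py '[[4.3,2.3,10,0,0,-0.005,0],[0,0,30,0,0,0,0],[0,0,35,0,0,0,0],[0,0,25,0,0,0,0],[0,0,0,0,0,0,0],[0,0,0,0,0,0,0]]'; python3 - <<'E'
from h import *
tool([512.1,244.3,114.5],.195+np.pi/2)
im,C=snap('wrist','w12')
hsv=cv2.cvtColor(im,cv2.COLOR_BGR2HSV);H,S,V=[hsv[...,i].astype(int) for i in range(3)]
red=(((H<8)|(H>172))&(S>170)&(V>90)).astype(np.uint8)
n,l,s,ce=cv2.connectedComponentsWithStats(red)
for i in range(1,n):
    if s[i,4]>40: print('red',s[i],ce[i].round(1))
w=np.array([512,246]);u=np.array([np.cos(.195),np.sin(.195)])
for x,z in((117,68),(-117,136+25),(-93,74+25)): print(x,z,proj(C,[*(w+x*u),z]).round(1))
E
```

```text
clock: 36.8
eef_pos: [512.4, 244.8, 139.9]
tool_rot: [-3.141, 0.0, 1.768]
force: [0.3, 0.5, -1.6]
width: 11.2
gripper_force: 60.1
d [-0.4 -0.3 25.4] rot [-0.001  0.     0.002] t 36.8 q [-0.73  0.66  0.37  1.85 -0.35  0.7   0.04] w 11.2
red [360  15  31  12 139] [374.9  20.9]
red [107 261  29  37 843] [121.3 278.5]
117 68 [[538.1 257.1]]
-117 161 [[-34.5 351.1]]
-93 99 [[123.1 278.2]]
```

```bash
python3 nudge.py '[[0,0,8,0,0,0,0],[0,0,8,0,0,0,0],[0,0,5,0,0,0,0],[0,0,0,0,0,0,0]]';  python3 nudge.py '[[0,0,2,0,0,0,0],[0,0,2,0,0,0,0],[0,0,0,0,0,0,0],[0,0,0,0,0,0,0]]'
```

```text
clock: 37.25
eef_pos: [511.7, 244.6, 118.4]
tool_rot: [-3.14, 0.0, 1.769]
force: [-0.1, 0.1, -2.5]
width: 11.3
gripper_force: 60.1
clock: 37.65
eef_pos: [512.3, 244.7, 115.1]
tool_rot: [3.142, -0.0, 1.769]
force: [-0.1, 0.1, -2.2]
width: 10.9
gripper_force: 60.1
```

```bash
python3 nudge.py '[[0,0,1.5,0,0,0,0],[0,0,0,0,0,0,0],[0,0,0,0,0,0,0]]';python3 nudge.py '[[0,0,1.5,0,0,0,0],[0,0,0,0,0,0,0],[0,0,0,0,0,0,0]]'
```

```text
clock: 37.95
eef_pos: [512.5, 244.9, 114.4]
tool_rot: [3.141, -0.001, 1.769]
force: [-2.2, -0.6, 5.8]
width: 11.8
gripper_force: 61.1
clock: 38.25
eef_pos: [512.5, 244.9, 114.4]
tool_rot: [3.141, -0.001, 1.769]
force: [-4.4, -1.1, 17.2]
width: 11.5
gripper_force: 62.6
```

```bash
python3 nudge.py '[[0,0,-1.5,0,0,0,0],[0,0,0,0,0,0,40],[0,0,0,0,0,0,40],[0,0,0,0,0,0,40],[0,0,-20,0,0,0,40],[0,0,-40,0,0,0,50],[0,0,-40,0,0,0,85],[0,0,-30,0,0,0,85],[0,0,0,0,0,0,85]]'; python3 -c "
from h import *
tool([635,-28,240],1.775)"
```

```text
clock: 39.15
eef_pos: [515.0, 245.5, 247.7]
tool_rot: [3.133, -0.002, 1.769]
force: [-0.3, -0.3, -0.3]
width: 84.9
gripper_force: 0.0
d [-291.8   63.8    7.6] rot [ 0.008 -0.002 -0.006] t 39.1 q [-0.78  0.52  0.45  1.74 -0.27  0.93 -0.03] w 84.9
```

```bash
python3 nudge.py '[[-18,4,0,0,0,0,85],[-37,8,0,0,0,0,85],[-37,8,0,0,0,0,85],[-37,8,0,0,0,0,85],[-37,8,0,0,0,0,85],[-37,8,0,0,0,0,85],[-37,8,0,0,0,0,85],[-37,8,0,0,0,0,85],[-14,4,0,0,0,0,85],[0,0,0,0,0,0,85],[0,0,0,0,0,0,85]]'; python3 - <<'E'
from h import *
im,C=snap('wrist','w13')
p=fitpk(im,C,(644,-28),'g')
tool([p[0],p[1],4],p[2])
E
```

```text
clock: 40.25
eef_pos: [631.5, -26.2, 242.6]
tool_rot: [-3.14, -0.002, 1.77]
force: [0.5, -0.1, -0.4]
width: 84.8
gripper_force: 0.0
g [644.62  -28.907   1.765] 1-IoU 0.046 px [335. 201.]
d [ -6.5  12.4 238.8] rot [-0.001 -0.002  0.006] t 40.3 q [-0.25  0.62  0.43  1.56 -0.29  1.02  0.45] w 85.2
```

```bash
python3 nudge.py '[[-6.5,11.5,35,0,0,0.006,80],[0,0,45,0,0,0,80],[0,0,45,0,0,0,80],[0,0,45,0,0,0,80],[0,0,38,0,0,0,80],[0,0,20,0,0,0,80],[0,0,11,0,0,0,80],[0,0,0,0,0,0,80],[0,0,0,0,0,0,30],[0,0,0,0,0,0,30],[0,0,0,0,0,0,30],[0,0,0,0,0,0,30]]'; python3 nudge.py '[[0,0,-10,0,0,0,30],[0,0,-40,0,0,0,30],[0,0,-45,0,0,0,30],[0,0,-45,0,0,0,30],[0,0,-45,0,0,0,30],[0,0,-40,0,0,0,30],[0,0,0,0,0,0,30]]'; python3 - <<'E'
from h import *
tool([452.5,234.5,240],.195)
E
```

```text
clock: 41.5
eef_pos: [646.4, -32.0, 6.7]
tool_rot: [3.138, 0.0, 1.763]
force: [-0.9, 0.0, 7.1]
width: 50.2
gripper_force: 62.9
clock: 42.2
eef_pos: [648.4, -33.2, 237.2]
tool_rot: [3.129, 0.003, 1.762]
force: [0.9, -0.2, -0.6]
width: 50.0
gripper_force: 62.6
d [ 300.1 -141.3   -5.5] rot [ 0.012 -0.007  1.567] t 42.2 q [-0.24  0.65  0.43  1.53 -0.3   1.01  0.46] w 50.0
```

```bash
python3 nudge.py '[[16,-8,-1,0,0,0,30],[34,-16,-1,0,0,0,30],[34,-16,-1,0,0,0,30],[34,-16,-1,0,0,0,30],[34,-16,-1,0,0,0,30],[34,-16,-1,0,0,0,30],[34,-16,0,0,0,0,30],[34,-16,0,0,0,0,30],[34,-16,0,0,0,0,30],[14,-6,0,0,0,0,30],[0,0,0,0,0,0.1,30],[0,0,0,0,0,0.15,30]]'; python3 nudge.py '[[0,0,0,0,0,0.15,30],[0,0,0,0,0,0.15,30],[0,0,0,0,0,0.15,30],[0,0,0,0,0,0.15,30],[0,0,0,0,0,0.15,30],[0,0,0,0,0,0.15,30],[0,0,0,0,0,0.15,30],[0,0,0,0,0,0.15,30],[0,0,0,0,0,0.12,30],[0,0,0,0,0,0,30],[0,0,0,0,0,0,30]]'; python3 - <<'E'
from h import *
im,C=snap('wrist','w14'); st=ctrl.read_state(); tool([452.5,234.5,77],.195)
p=fitpk(im,C,st['eef_pos'][:2],'g',z0=st['eef_pos'][2]-6.5); print(st['eef_pos'])
hsv=cv2.cvtColor(im,cv2.COLOR_BGR2HSV);H,S,V=[hsv[...,i].astype(int) for i in range(3)]
g=((H>60)&(H<95)&(S>90))
r=np.where(g[:,300:350].mean(1)>.3)[0]; print('rows',r[0],r[-1],[int(x) for x in r[np.r_[True,np.diff(r)>1]]])
for row in (100,130,150,170,190,240,300): 
    c=np.where(g[row,200:450])[0]+200; print(row,(c[0],c[-1]) if len(c) else None)
w=np.array([512,246]);u=np.array([np.cos(.195),np.sin(.195)])
print(proj(C,[*w,128]),proj(C,[*(w-61*u),71]))
E
```

```text
clock: 43.4
eef_pos: [446.8, 237.8, 235.8]
tool_rot: [-3.141, -0.001, 1.509]
force: [0.4, 0.2, -0.4]
width: 50.4
gripper_force: 62.6
clock: 44.5
eef_pos: [447.4, 237.2, 235.6]
tool_rot: [-3.141, 0.0, 0.196]
force: [-0.7, -0.3, -0.1]
width: 50.2
gripper_force: 62.6
d [  4.4   3.7 158.6] rot [-0.  0.  0.] t 44.5 q [-1.14  0.57  0.92  1.92 -0.56  0.93 -1.32] w 49.7
g [456.219 237.309   3.341] 1-IoU 0.136 px [321. 298.]
[447.50562726 237.25049265 235.61806712]
rows 0 422 [0, 252, 330, 363, 415]
100 (np.int64(278), np.int64(376))
130 (np.int64(277), np.int64(380))
150 (np.int64(284), np.int64(370))
170 (np.int64(281), np.int64(374))
190 (np.int64(282), np.int64(371))
240 (np.int64(245), np.int64(398))
300 (np.int64(249), np.int64(396))
[[325.80994722 134.72285124]] [[324.93843277 213.85012934]]
```

```bash
python3 - <<'E'
import cv2,numpy as np
for f in('w6','w9','w14'):
    hsv=cv2.cvtColor(cv2.imread(f'pics/{f}.png'),cv2.COLOR_BGR2HSV);H,S=[hsv[...,i].astype(int) for i in range(2)]
    g=(((H>50)&(H<95))|(H>150)|(H<8))&(S>80)
    print(f,'far',[r for r in range(200,260) if g[r,250:262].mean()>.6][:1],[r for r in range(200,260) if g[r,382:394].mean()>.6][:1],'near',[r for r in range(380,470) if g[r,370:388].mean()>.6][-1:], [r for r in range(380,470) if g[r,260:275].mean()>.4][-1:],
     'bright edge', [ (int(c[0]),int(c[-1])) for c in [np.where(g[300,225:420])[0]+225]])
E
```

```text
w6 far [221] [221] near [435] [434] bright edge [(248, 396)]
w9 far [223] [223] near [434] [435] bright edge [(248, 398)]
w14 far [207] [206] near [422] [421] bright edge [(248, 397)]
```

```bash
python3 nudge.py '[[0,3.6,30,0,0,0,30],[0,0,40,0,0,0,30],[0,0,40,0,0,0,30],[0,0,26,0,0,0,30],[0,0,12,0,0,0,30],[0,0,6,0,0,0,30],[0,0,3,0,0,0,30],[0,0,0,0,0,0,30]]'
```

```text
clock: 45.35
eef_pos: [449.1, 234.0, 79.3]
tool_rot: [-3.141, -0.001, 0.193]
force: [-0.0, 0.1, -0.1]
width: 50.2
gripper_force: 62.6
```

```bash
python3 nudge.py '[[-0.7,0,1.5,0,0,0,30],[0,0,0,0,0,0,30],[0,0,0,0,0,0,64],[0,0,0,0,0,0,64],[0,0,0,0,0,0,64],[0,0,0,0,0,0,64]]'; python3 nudge.py '[[0,0,-20,0,0,0,64],[0,0,-40,0,0,0,64],[0,0,-45,0,0,0,85],[0,0,-45,0,0,0,85],[0,0,-25,0,0,0,85],[0,0,0,0,0,0,85]]'; python3 - <<'E'
from h import *
im,C=snap('wrist','w15')
w=np.array([512.2,246.6]);u=np.array([np.cos(.195),np.sin(.195)])
print(proj(C,[[*w,128],[*(w-61*u),89],[*(w-20*u),89],[*(w-102*u),89]]).round())
# packet vs tray: greens by column profile along tray axis
hsv=cv2.cvtColor(im,cv2.COLOR_BGR2HSV); 
for r in range(120,310,6):
    print(r,[tuple(int(v) for v in hsv[r,c]) for c in (300,325,350)])
tool([511,97,240],np.pi/2)
E
```

```text
clock: 45.95
eef_pos: [447.8, 233.6, 77.1]
tool_rot: [-3.142, -0.0, 0.193]
force: [-0.4, 0.3, 0.0]
width: 64.1
gripper_force: 0.0
clock: 46.55
eef_pos: [449.9, 234.0, 255.4]
tool_rot: [-3.139, -0.006, 0.193]
force: [-0.3, 0.2, -0.6]
width: 85.0
gripper_force: 0.0
[[319. 137.]
 [320. 217.]
 [320. 162.]
 [320. 267.]]
120 [(86, 137, 67), (87, 145, 65), (86, 139, 66)]
126 [(86, 137, 84), (86, 135, 87), (86, 138, 89)]
132 [(86, 119, 122), (86, 122, 121), (86, 119, 120)]
138 [(86, 129, 113), (86, 125, 114), (86, 125, 114)]
144 [(86, 140, 84), (87, 135, 83), (87, 135, 81)]
150 [(88, 142, 45), (88, 139, 46), (88, 139, 46)]
156 [(86, 125, 102), (85, 126, 89), (84, 127, 84)]
162 [(80, 135, 119), (72, 51, 124), (79, 129, 117)]
168 [(80, 131, 117), (173, 65, 125), (0, 26, 108)]
174 [(79, 135, 117), (46, 28, 135), (16, 36, 136)]
180 [(79, 130, 116), (80, 132, 116), (78, 106, 115)]
186 [(77, 84, 116), (173, 88, 134), (78, 94, 111)]
192 [(79, 125, 114), (0, 39, 136), (75, 52, 107)]
198 [(0, 29, 106), (176, 60, 128), (77, 103, 124)]
204 [(17, 43, 149), (174, 105, 146), (44, 37, 165)]
210 [(79, 130, 
[... 262 characters left out ...]
), (76, 84, 131), (74, 84, 122)]
246 [(79, 129, 89), (77, 70, 77), (75, 85, 120)]
252 [(76, 85, 126), (15, 23, 113), (176, 80, 134)]
258 [(78, 106, 116), (175, 63, 121), (79, 133, 111)]
264 [(81, 133, 92), (80, 129, 81), (83, 131, 105)]
270 [(87, 139, 64), (86, 135, 64), (86, 140, 62)]
276 [(87, 135, 64), (87, 148, 62), (86, 131, 64)]
282 [(86, 141, 65), (86, 146, 63), (87, 143, 66)]
288 [(22, 22, 129), (87, 135, 64), (60, 14, 55)]
294 [(23, 23, 142), (87, 139, 64), (30, 5, 53)]
300 [(21, 24, 141), (87, 150, 63), (20, 14, 55)]
306 [(82, 40, 70), (3, 112, 80), (30, 14, 53)]
d [ 35.  146.5  13.3] rot [ 1.000e-03 -4.000e-03 -1.378e+00] t 46.6 q [-1.15  0.55  0.94  1.9  -0.54  0.96 -1.33] w 85.1
```

```bash
python3 nudge.py '[[5,22,0,0,0,0,85],[9,37,0,0,0,0,85],[9,37,0,0,0,0,85],[9,37,0,0,0,0,85],[3,13,0,0,0,0,85],[0,0,0,0,0,-0.15,85],[0,0,0,0,0,-0.15,85],[0,0,0,0,0,-0.15,85],[0,0,0,0,0,-0.15,85],[0,0,0,0,0,-0.15,85],[0,0,0,0,0,-0.15,85],[0,0,0,0,0,-0.15,85]]'; python3 nudge.py '[[0,0,0,0,0,-0.15,85],[0,0,0,0,0,-0.15,85],[0,0,0,0,0,-0.03,85],[0,0,0,0,0,0,85],[0,0,0,0,0,0,85]]'; python3 - <<'E'
from h import *
tool([511.4,96.7,45],1.573)
im=cv2.imread('pics/w15.png'); hsv=cv2.cvtColor(im,cv2.COLOR_BGR2HSV)
for r in(180,222,258): print(r,[(c,int(hsv[r,c,0]),int(hsv[r,c,2])) for c in list(range(275,296,3))+list(range(350,372,3))])
im,C=snap('wrist','w16')
hsv=cv2.cvtColor(im,cv2.COLOR_BGR2HSV);H,S,V=[hsv[...,i].astype(int) for i in range(3)]
red=(((H<8)|(H>172))&(S>170)&(V>90)).astype(np.uint8)
n,l,s,ce=cv2.connectedComponentsWithStats(red)
for i in range(1,n):
    if s[i,4]>40: print('red',s[i],ce[i].round(1))
print(proj(C,[[511.4+118,96.7,68],[511.4+93,96.7,3]]).round(1))
E
```

```text
clock: 47.8
eef_pos: [508.9, 97.8, 250.7]
tool_rot: [-3.139, 0.001, 1.25]
force: [-0.3, -0.1, -0.9]
width: 84.9
gripper_force: 0.0
clock: 48.3
eef_pos: [509.7, 97.1, 251.6]
tool_rot: [-3.141, 0.0, 1.57]
force: [-0.1, -0.7, -0.2]
width: 85.2
gripper_force: 0.0
d [ -0.4   1.9 206.6] rot [-0.001  0.    -0.003] t 48.3 q [-0.59  0.46  0.5   1.86 -0.28  0.89  0.05] w 85.2
180 [(275, 26, 208), (278, 55, 148), (281, 86, 93), (284, 86, 111), (287, 83, 105), (290, 80, 115), (293, 79, 117), (350, 78, 115), (353, 80, 115), (356, 80, 114), (359, 86, 115), (362, 86, 103), (365, 86, 106), (368, 34, 130), (371, 23, 141)]
222 [(275, 31, 179), (278, 25, 141), (281, 78, 116), (284, 86, 111), (287, 86, 110), (290, 80, 109), (293, 79, 116), (350, 80, 113), (353, 80, 113), (356, 82, 104), (359, 85, 110), (362, 86, 110), (365, 46, 165), (368, 27, 220), (371, 27, 221)]
258 [(275, 27, 125), (278, 25, 117), (281, 78, 98), (284, 87, 88), (287, 86, 104), (290, 82, 101), (293, 73, 125), (350, 79, 111), (353, 80, 113), (356, 83, 102), (359, 86, 104), (362, 86, 91), (365, 52, 150), (368, 26, 202), (371, 25, 206)]
red [110   0  20  37 371] [119.5  17.6]
red [421 188  12  19 202] [426.7 196.9]
red [467 202   9  23 143] [470.9 213.3]
[[472.3 211. ]
 [422.3 194.7]]
```

```bash
python3 nudge.py '[[-0.4,1.9,40,0,0,0,60],[0,0,45,0,0,0,50],[0,0,45,0,0,0,50],[0,0,42,0,0,0,50],[0,0,23,0,0,0,50],[0,0,10,0,0,0,50],[0,0,0,0,0,0,0],[0,0,0,0,0,0,0],[0,0,0,0,0,0,0],[0,0,0,0,0,0,0],[0,0,0,0,0,0,0]]'; python3 nudge.py '[[0,0,-10,0,0,0,0],[0,0,-30,0,0,0,0],[0,0,-45,0,0,0,0],[0,0,-45,0,0,0,0],[0,0,-45,0,0,0,0],[0,0,-45,0,0,0,0],[0,0,-15,0,0,0,0],[0,0,0,0,0,0,0]]'; python3 -c "
from h import *
tool([512.2,246.8,280],.198+np.pi/2)"
```

```text
clock: 49.45
eef_pos: [513.0, 96.8, 48.6]
tool_rot: [3.139, -0.001, 1.573]
force: [-0.8, 0.1, 7.3]
width: 10.7
gripper_force: 60.6
clock: 50.25
eef_pos: [513.2, 96.8, 285.2]
tool_rot: [3.136, -0.002, 1.573]
force: [0.7, 0.2, -2.5]
width: 11.4
gripper_force: 59.5
d [150.   -0.7   5.5] rot [ 0.006 -0.002 -0.196] t 50.2 q [-0.61  0.42  0.54  1.82 -0.26  0.97  0.04] w 11.4
```

```bash
python3 nudge.py '[[15,0,0,0,0,0,0],[30,0,0,0,0,0,0],[35,0,0,0,0,0,0],[35,0,0,0,0,0,0],[25,0,0,0,0,0,0],[10,0,0,0,0,-0.06,0],[0,0,0,0,0,-0.07,0],[0,0,0,0,0,-0.066,0],[0,0,0,0,0,0,0],[0,0,0,0,0,0,0]]'; python3 -c "
from h import *
tool([512.2,246.8,210],.198+np.pi/2)"
```

```text
clock: 51.25
eef_pos: [510.6, 247.1, 280.5]
tool_rot: [-3.139, 0.0, 1.768]
force: [-0.5, 1.1, -1.5]
width: 11.2
gripper_force: 59.5
d [-0.5  1.7 70.5] rot [-0.003  0.    -0.001] t 51.2 q [-0.8   0.49  0.46  1.7  -0.25  1.02 -0.06] w 11.2
```

```bash
python3 nudge.py '[[-0.5,1.7,20,0,0,0,0],[0,0,30,0,0,0,0],[0,0,20,0,0,0,0],[0,0,10,0,0,0,0],[0,0,5,0,0,0,0],[0,0,4,0,0,0,0],[0,0,2,0,0,0,0],[0,0,0,0,0,0,0],[0,0,0,0,0,0,0]]'; python3 -c "
from h import *
tool([512.2,246.8,184.6],.198+np.pi/2)"
```

```text
clock: 52.15
eef_pos: [513.9, 246.6, 191.7]
tool_rot: [3.14, -0.0, 1.769]
force: [-0.1, -0.5, -2.1]
width: 11.4
gripper_force: 59.5
d [ 0.5 -1.6  7.1] rot [ 0.001 -0.    -0.   ] t 52.1 q [-0.76  0.59  0.41  1.8  -0.31  0.81  0.  ] w 11.4
```

```bash
python3 nudge.py '[[0.3,-1.4,2.5,0,0,0,0],[0,0,2,0,0,0,0],[0,0,0,0,0,0,0],[0,0,0,0,0,0,0]]';python3 nudge.py '[[0,0,2,0,0,0,0],[0,0,0,0,0,0,0],[0,0,0,0,0,0,0]]'
```

```text
clock: 52.55
eef_pos: [512.0, 246.4, 186.5]
tool_rot: [-3.141, 0.0, 1.769]
force: [-0.3, -0.7, -3.2]
width: 11.3
gripper_force: 59.5
clock: 52.85
eef_pos: [512.2, 246.5, 184.6]
tool_rot: [3.141, -0.0, 1.769]
force: [0.2, 0.3, -2.3]
width: 11.1
gripper_force: 59.6
```

```bash
python3 nudge.py '[[0,0,1.5,0,0,0,0],[0,0,0,0,0,0,0],[0,0,0,0,0,0,0]]'
```

```text
clock: 53.15
eef_pos: [512.3, 246.6, 184.5]
tool_rot: [3.141, -0.001, 1.769]
force: [-2.9, -1.4, 8.2]
width: 11.0
gripper_force: 60.9
```

```bash
python3 nudge.py '[[0,0,-1,0,0,0,0],[0,0,0,0,0,0,40],[0,0,0,0,0,0,40],[0,0,0,0,0,0,40],[0,0,-20,0,0,0,40],[0,0,-40,0,0,0,50],[0,0,-40,0,0,0,85],[0,0,-40,0,0,0,85],[0,0,0,0,0,0,85],[0,0,0,0,0,0,85]]'; python3 - <<'E'
from h import *
im,C=snap('wrist','w17')
hsv=cv2.cvtColor(im,cv2.COLOR_BGR2HSV);H,S,V=[hsv[...,i].astype(int) for i in range(3)]
red=(((H<8)|(H>172))&(S>170)&(V>90)).astype(np.uint8)
n,l,s,ce=cv2.connectedComponentsWithStats(red)
for i in range(1,n):
    if s[i,4]>40: print('red',s[i],ce[i].round(1))
w=np.array([512.2,246.6]);u=np.array([np.cos(.196),np.sin(.196)])
print(proj(C,[[*(w+118*u),204],[*(w+93*u),139]]).round(1))
im,C=snap('side'); hsv=cv2.cvtColor(im,cv2.COLOR_BGR2HSV);H,S,V=[hsv[...,i].astype(int) for i in range(3)]
# anything coloured left on the counter where the packets lay
for p in((644,-28),(537,-10),(472,-139)):
    u,v=proj(C,[*p,5])[0].astype(int); print(p,int(S[v-8:v+8,u-8:u+8].mean()))
ti,C=snap('top')
t0=cv2.imread('pics/top0.png')
for n,p in(('tin',(568,-93,19)),('oval',(470,-529,20)),('pink',(693,109,48))):
    u,v=proj(C,p)[0].astype(int); a=t0[v-16:v+16,u-16:u+16]; b=ti[v-30:v+30,u-30:u+30]
    r=cv2.matchTemplate(b,a,cv2.TM_CCOEFF_NORMED); print(n,cv2.minMaxLoc(r)[1:4:2],'expect 14,14')
E
```

```text
clock: 54.15
eef_pos: [512.3, 246.6, 324.7]
tool_rot: [3.14, -0.001, 1.769]
force: [-0.6, -0.0, -0.8]
width: 85.1
gripper_force: 0.0
red [434 202  15  23 296] [441.2 213. ]
red [493 224  12  27 229] [498.6 237. ]
[[502.1 233.4]
 [437.6 210.1]]
(644, -28) 50
(537, -10) 51
(472, -139) 51
tin (0.9257009029388428, (14, 14)) expect 14,14
oval (0.9990102648735046, (14, 14)) expect 14,14
pink (0.9992998242378235, (14, 14)) expect 14,14
```

```bash
python3 -c "
from cell import ctrl
print(ctrl.finish_job())"
```

```text
the job is handed in; nothing more can be done
None
```

I handed the job in at about 54 s on the clock: the three packets present are in compartments (two in white, one in teal), and teal then rose are stacked half-turned on white. The contact heights matched 68 mm per tray and the tins and pink box had not moved, but I didn't see the finished stack in a picture and the hand-in returned no verdict.

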